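# Pack the craft-paint bottles into the round pot

### The job

Tidy up the paints: stand all seven small black-capped paint bottles upright in the round white pot, packed one in the middle and six round it, every one right down on the pot's floor; that includes the one that has slipped down between the two storage boxes. Set the bottles down rather than dropping them, and leave the pot and everything else on the table where it is.

Things in the scene. Friction and masses are not known exactly. Their poses are not given: they have to be found in the camera images.
- red_mid (a point): red paint bottle, 120 mm tall: body 42 mm in diameter, 74 mm high (foot tapers to 33 mm over the lowest 6 mm), steep conical shoulder from 74 to 90 mm, slim black cap 16 mm in diameter from 90 to 120 mm; about 0.11 kg. This point: on its axis, 60 mm above its underside; z towards the cap. It stands on the table, or in the gap between the boxes with only its cap showing
- orange_mid (a point): orange paint bottle, 120 mm tall: body 42 mm in diameter, 74 mm high (foot tapers to 33 mm over the lowest 6 mm), steep conical shoulder from 74 to 90 mm, slim black cap 16 mm in diameter from 90 to 120 mm; about 0.11 kg. This point: on its axis, 60 mm above its underside; z towards the cap. It stands on the table, or in the gap between the boxes with only its cap showing
- violet_mid (a point): violet paint bottle, 120 mm tall: body 42 mm in diameter, 74 mm high (foot tapers to 33 mm over the lowest 6 mm), steep conical shoulder from 74 to 90 mm, slim black cap 16 mm in diameter from 90 to 120 mm; about 0.11 kg. This point: on its axis, 60 mm above its underside; z towards the cap. It stands on the table, or in the gap between the boxes with only its cap showing
- blue_mid (a point): blue paint bottle, 120 mm tall: body 42 mm in diameter, 74 mm high (foot tapers to 33 mm over the lowest 6 mm), steep conical shoulder from 74 to 90 mm, slim black cap 16 mm in diameter from 90 to 120 mm; about 0.11 kg. This point: on its axis, 60 mm above its underside; z towards the cap. It stands on the table, or in the gap between the boxes with only its cap showing
- yellow_mid (a point): yellow paint bottle, 120 mm tall: body 42 mm in diameter, 74 mm high (foot tapers to 33 mm over the lowest 6 mm), steep conical shoulder from 74 to 90 mm, slim black cap 16 mm in diameter from 90 to 120 mm; about 0.11 kg. This point: on its axis, 60 mm above its underside; z towards the cap. It already stands in the pot; one of those three stands astray, between the middle and the wall
- white_mid (a point): white paint bottle, 120 mm tall: body 42 mm in diameter, 74 mm high (foot tapers to 33 mm over the lowest 6 mm), steep conical shoulder from 74 to 90 mm, slim black cap 16 mm in diameter from 90 to 120 mm; about 0.11 kg. This point: on its axis, 60 mm above its underside; z towards the cap. It already stands in the pot; one of those three stands astray, between the middle and the wall
- green_mid (a point): green paint bottle, 120 mm tall: body 42 mm in diameter, 74 mm high (foot tapers to 33 mm over the lowest 6 mm), steep conical shoulder from 74 to 90 mm, slim black cap 16 mm in diameter from 90 to 120 mm; about 0.11 kg. This point: on its axis, 60 mm above its underside; z towards the cap. It already stands in the pot; one of those three stands astray, between the middle and the wall
- pot_in (a point): round white stoneware pot with blue bands, loose, 0.75 kg: straight wall, inside diameter 137 mm, outside 147 mm, rim 78 mm and inner floor 6 mm above the table. This point: centre of the inner floor, z up. Seven bottles just fit, one in the middle and six round it, axes about 45 mm apart; their shoulders and caps stand above the rim
- gap (a point): two lidded storage boxes, fixed side by side, 98 mm high, 45 mm apart. This point: middle of the gap, level with the lids; x along the gap, y across it to the blue box with white lid (100 mm wide, 180 mm along x); on the -y side the grey box with dark lid (120 mm wide, 200 mm long). One bottle stands on the table in the gap, within 40 mm of this point
- glue_bottle_mid (a point): white glue bottle with an orange cap, 56 mm in diameter, 150 mm tall, a bystander; this point is half-way up. It stands among the paint bottles
- pencil_cup: brown cup of coloured pencils, 72 mm in diameter, 95 mm high, pencils spread to 30 mm from the axis and up to 150 mm above the table, a bystander; origin at the centre of its underside
- mug: blue mug, 76 mm in diameter, 78 mm high, handle on its y side reaching 75 mm from the axis, a bystander; origin at the centre of its underside
- tape: roll of masking tape lying flat, 96 mm in diameter, 24 mm high, a bystander; origin at the centre of its underside
- glue_stick: standing white glue stick with a yellow cap, 31 mm in diameter, 92 mm high, a bystander; origin at the centre of its underside
- flat_brush: flat paint brush lying on the table, 210 mm long, a bystander; origin under its middle, x along it

How it is judged:
By the outcome, as a careful person would: the job done as asked, in the order asked, and still so for the second after the job is handed in, with the robot touching nothing.
It also fails if it takes over 72 s, if anything falls off the work surface, if the arm or the gripper's body presses on something with over 40 N, if the wrist force passes 120 N, or if a joint passes its speed limit or range.

### The arm

A 6-joint arm with a two-finger parallel gripper is mounted at the origin on the work surface. World frame = base frame: x ahead of the robot, y to its left, z up, the work surface at z = 0. Lengths are in m, angles in rad, forces in N, time in s.
With the tool pointing down it reaches from about 0.35 to 0.85 m from the base axis. Payload 8.1 kg.
Tool frame: the origin (TCP) lies at the very end of the fingers, on their centre line; the grasp point (between the pads) lies 19 mm behind it (pinch_z is the distance from the TCP to the grasp point, in m); z points along the fingers, y is the direction in which the jaws open and shut (so a half turn about z gives the same grasp; the last joint's range is limited). The gripper opens to 93 mm and grips with 3 to 60 N. Pads are 15 mm wide; open, the fingers measure 128 mm over their backs; the gripper's body (75 mm by 188 mm) begins 65 mm behind the grasp point.
Start: joints at [1.238, 0.13, 1.488, -0, 1.523, -0.085], TCP at [0.147, 0.582, 0.219] pointing down, gripper open.
Joint ranges: [-2.96, 2.96], [-0.89, 2.26], [0.02, 2.5], [-1.34, 4.48], [0, 2.73], [-2.66, 2.66]. Speed limits (rad/s): [2.39, 2.39, 2.79, 3.14, 3.14, 3.14].

### API

Orientations are given as a rotation vector (axis times angle).
In Python, from plant import * gives the robot as it stands.
- The arm moves only by the tool move_arm, never from a script. Its argument "series" is a list of rows, each a list of 7 numbers: the shift along the tool's x, y, z each as a share of 10 cm, from -1 to 1, then the turn, a rotation vector about the tool's x, y, z each as a share of 180 degrees, from -1 to 1, then the opening, from -1 (shut) to 1 (fully open). In form: [[dx, dy, dz, rx, ry, rz, jaw], ...]. A call has 1 to 8 rows; each row is the pose to reach, as a shift and turn from the pose commanded when the call began, along the tool's axes at that moment, turning the shorter way round; what a row does not reach only later rows make up. A row lasts 1/10 s, in which the tool goes at most 50 mm and 8.59 degrees, less where a joint would pass 70% of its speed; a pose out of reach is approached as far as the arm can. A call with a number of a shift or a turn outside -1 to 1 is refused whole. A call with a gripper value outside its range is refused whole. The fingers move at their own pace and stop on an object; "squeeze" is the grip in N (left out, the last holds). Time passes only in rows, so rows that repeat a pose let the fingers close. It gives the time, the measured TCP pose, the force and the opening at its end, in the units of the state.
- read_state(): the state, without advancing time (a new reading comes with each control period).
- read_camera(name): name is "side" or "top" or "wrist"; returns a dict with "frame" (420x560x3 uint8, red, green, blue), "K" (3x3 intrinsics, pixels), "rvec" (rotation vector, rad) and "tvec" (3), from world to camera coordinates, as OpenCV has them. Camera axes: x right, y down, z forward; pixel columns grow to the right and rows downward; lengths in m; the calibration is good to about 2 mm. The wrist camera is an equidistant fisheye: a pixel r from the principal point sees the ray r / f radians off the axis. A picture is of the moment at which its call begins. There is no depth.
- close_job(): hands the job in, once; it reports no verdict.
The state is a dict: "t": time; "q": joint angles; "dq": joint speeds; "joint_torque": joint torques, N m; "tool_pos": TCP position; "orientation": TCP orientation; "force": force on the tool from outside, world axes, zero at the start; "wrist_torque": the same for the moment, N m; "opening": finger opening in m.
Only numpy, scipy, OpenCV 4.12 (cv2) and the standard library are available. Lean on these libraries where they do the work, as an engineer would, in place of code of your own. Each camera call takes 0.05 s, during which the arm holds its last target.

## Working session

There is one attempt and no reset: what is moved stays moved. The work goes in short steps, Python scripts to look and compute and a tool call to move; the robot and the scene stay as the last step left them, time stands still between calls to the robot, and variables do not carry over. Pictures are saved under pics/ and viewed, and the job is handed in when it is done.

Besides the shell and the picture viewer there is one more tool, called after "Emit:" as name([rows], argument=value, ...), one row to a line, values as JSON. move_arm: Moves the arm, as the interface text tells. Shift numbers are shares of 10 cm and turn numbers shares of 180 degrees, none past 1 either way. Its arguments: {"type":"object","properties":{"series":{"type":"array","items":{"type":"array","items":{"type":"number"}}},"squeeze":{"type":"number"}},"required":["series"]}

```bash
ls; mkdir -p pics
cat > h.py <<'E'
from plant import *
import numpy as np, cv2
def snap(n,f):
    c=read_camera(n); cv2.imwrite('pics/'+f,c['frame'][:,:,::-1]); np.savez('pics/'+f[:-4]+'.npz',K=c['K'],rvec=c['rvec'],tvec=c['tvec']); return c
E
python3 - <<'E'
from h import *
for n in ['side','top','wrist']:
    c=snap(n,n+'0.png'); print(n,c['K'],c['rvec'],c['tvec'])
print(read_state())
E
```

```text
pics
side [[530.82310154   0.         281.16659428]
 [  0.         530.82310154 210.77139195]
 [  0.           0.           1.        ]] [ 2.25806601 -0.72194819  0.31388511] [-0.4591645   0.32918439  0.95039775]
top [[481.17405193   0.         288.98559102]
 [  0.         481.17405193 205.08308239]
 [  0.           0.           1.        ]] [ 2.16161151 -2.10237148  0.2203568 ] [0.01129381 0.56764818 1.23743468]
wrist [[325.1922621    0.         276.64056475]
 [  0.         325.1922621  209.70292456]
 [  0.           0.           1.        ]] [-2.2976796  -1.78767046 -0.24697066] [-0.59998701 -0.03208324  0.39082261]
{'t': 0.15, 'q': array([ 1.23762379e+00,  1.31010137e-01,  1.48902665e+00,  9.49938073e-06,
        1.52298656e+00, -8.53855209e-02]), 'dq': array([ 0.00098515, -0.00341456, -0.00323253, -0.00092166, -0.00087466,
        0.00094505]), 'joint_torque': array([ 4.78519305e-04, -5.60474145e+01, -4.92335951e+01,  7.68475514e-02,
        3.04628327e-02, -7.12983729e-05]), 'tool_pos': array([0.14697924, 0.58127071, 0.21781637]), 'orientation': array([-3.88190705e-01, -3.11720737e+00,  2.19497936e-03]), 'force': array([-0.61556377, -0.1983427 , -0.06935022]), 'wrist_torque': array([-0.02156676,  0.02507382,  0.00929646]), 'opening': 0.09292515517403349}
```

View pics/top0.png

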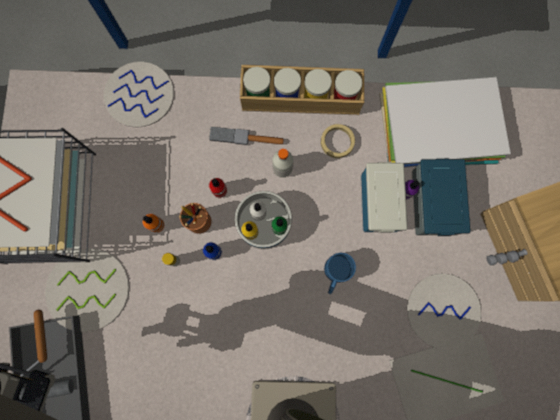

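View pics/side0.png

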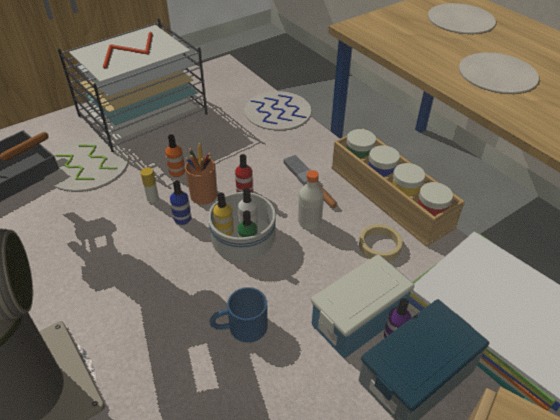

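View pics/wrist0.png

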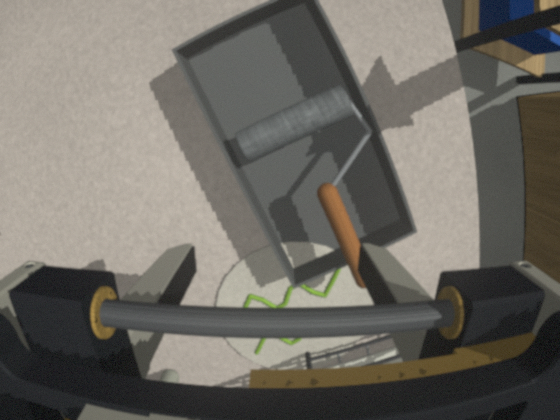

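The top view has the pot at about (263,220) holding white, yellow and green. Red is at (217,187), orange (152,222), blue (211,250), and violet sits in the gap at (412,188). Next I'll enlarge the crops to pick the caps.

Run:
```python
import cv2,numpy as np
a=cv2.imread('pics/top0.png')
cv2.imwrite('pics/topc1.png',cv2.resize(a[140:280,130:310],None,fx=4.4,fy=4.2857,interpolation=cv2.INTER_CUBIC)[:600,:800])
def crop(src,x,y,w,h,f,name):
    a=cv2.imread('pics/'+src); cv2.imwrite('pics/'+name,cv2.resize(a[y:y+h,x:x+w],None,fx=f,fy=f,interpolation=cv2.INTER_CUBIC))
crop('top0.png',130,160,190,120,4,'t1.png')
crop('top0.png',350,140,130,110,5,'t2.png')
crop('side0.png',130,120,200,150,4,'s1.png')
crop('side0.png',300,230,200,150,4,'s2.png')
```

```text
(no output)
```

View pics/t1.png

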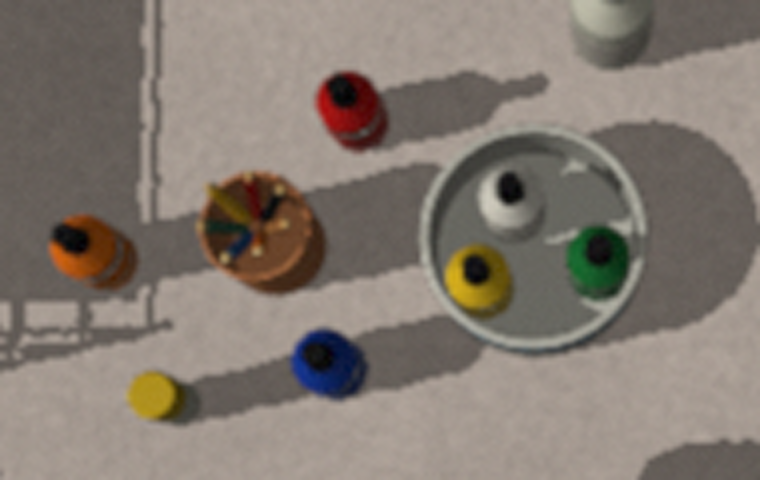

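View pics/t2.png

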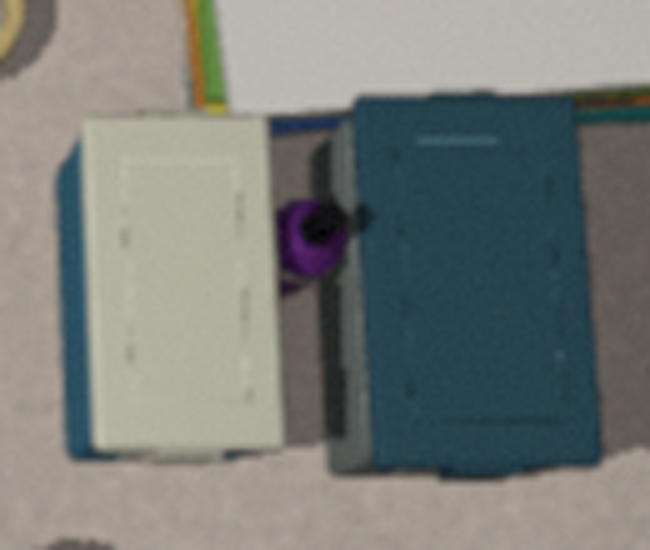

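View pics/s1.png

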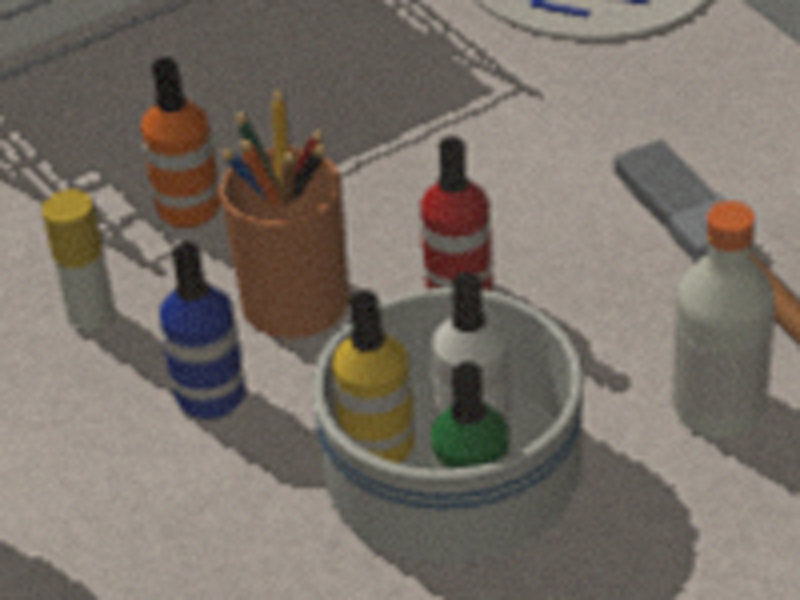

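View pics/s2.png

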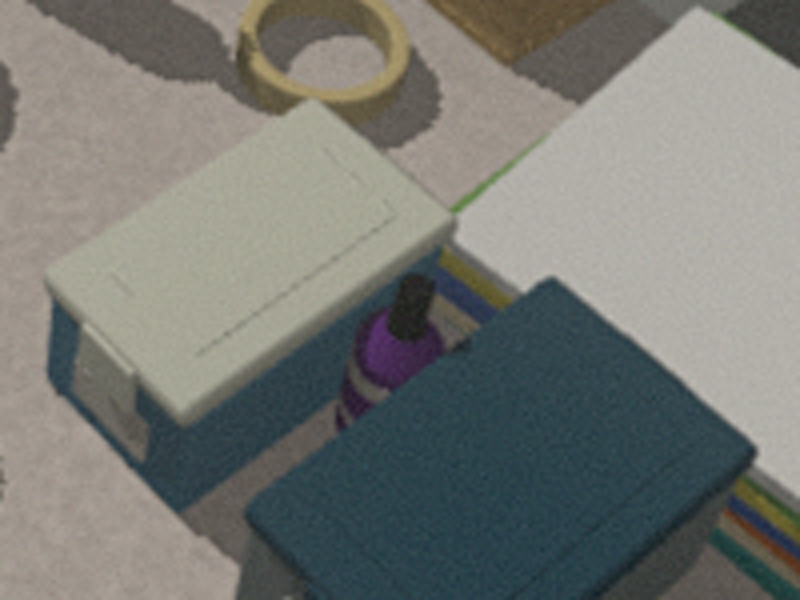

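```bash
cat > loc.py <<'E'
from h import *
from scipy.optimize import minimize, least_squares
def load(n,f):
    z=np.load('pics/'+f+'.npz'); return cv2.imread('pics/'+f+'.png'),z['K'],z['rvec'],z['tvec']
def proj(cam,P): return cv2.projectPoints(np.asarray(P,float).reshape(-1,3),cam[2],cam[3],cam[1],None)[0].reshape(-1,2)
def unproj(cam,uv,z):
    R=cv2.Rodrigues(cam[2])[0]; C=-R.T@cam[3]; d=R.T@np.linalg.inv(cam[1])@np.array([uv[0],uv[1],1.]); return C+d*(z-C[2])/d[2]
th=np.linspace(0,2*np.pi,24,endpoint=False)
def circ(x,y,r,z): return np.c_[x+r*np.cos(th),y+r*np.sin(th),0*th+z]
S=8
def capmask(cam,x,y,z0,u0,W):
    p=proj(cam,np.r_[circ(x,y,.008,z0+.090),circ(x,y,.008,z0+.120)])
    h=cv2.convexHull(((p-u0+.5)*S*16).astype(np.int32)); m=np.zeros((W*S,W*S),np.uint8); cv2.fillConvexPoly(m,h,255,shift=4); return m>0
def dark(cam,u0,W,thr=105):
    x,y=u0; a=cam[0][y:y+W,x:x+W].astype(int).sum(2).astype(np.float32); a=cv2.resize(a,None,fx=S,fy=S,interpolation=cv2.INTER_CUBIC); return a
def fitcap(cams,uvs,z0,W=26,thr=110):
    # uvs: rough centre in each cam
    g=[]
    for c,uv in zip(cams,uvs):
        if uv is None: continue
        u0=np.array([int(uv[0])-W//2,int(uv[1])-W//2]); a=dark(c,u0,W); g.append((c,u0,a))
    k=[i for i,u in enumerate(uvs) if u is not None][0]
    x0=unproj(cams[k],uvs[k],z0+.110)[:2]
    def cost(p):
        s=0
        for c,u0,a in g:
            m=capmask(c,p[0],p[1],z0,u0,W); ring=cv2.dilate(m.astype(np.uint8),np.ones((25,25)))>0
            d=(np.clip(a,0,220)<thr); s+=1-(m&d&ring).sum()/max(1,((m|d)&ring).sum())
        return s
    best=None
    for st in (.006,.002):
        r=minimize(cost,x0 if best is None else best.x,method='Nelder-Mead',options=dict(initial_simplex=(x0 if best is None else best.x)+st*np.array([[0,0],[1,0],[0,1]]))); best=r
    return best.x,best.fun
E
cat > l1.py <<'E'
from loc import *
T=load('t','top0');Sd=load('s','side0')
P={'red':((215.5,182),(243,163),0),'orange':((147,219),(172,141),0),'blue':((209,248),(177,188),0),'yellow':((249,227),(221.5,201),.006),'white':((257.5,207),(247,196),.006),'green':((279.5,222.5),(247,218),.006),'violet':((414,184.5),(402.5,307),0)}
for n,(a,b,z) in P.items():
    r=fitcap([T,Sd],[a,b],z); r1=fitcap([T],[a],z); r2=fitcap([Sd],[b],z)
    print(n,r[0].round(4),round(r[1],2),'top',r1[0].round(4),round(r1[1],2),'side',r2[0].round(4),round(r2[1],2))
print('pot',unproj(T,(263.5-.1,219.9),.078))
E
python3 l1.py
```

```text
red [0.6104 0.2197] 0.77 top [0.6104 0.2194] 0.29 side [0.6106 0.2213] 0.48
orange [0.5092 0.3858] 0.46 top [0.5102 0.3852] 0.16 side [0.5078 0.3856] 0.25
blue [0.4392 0.2257] 0.67 top [0.4397 0.2255] 0.33 side [0.4384 0.2246] 0.33
yellow [0.4961 0.1283] 0.57 top [0.4967 0.1286] 0.23 side [0.4958 0.129 ] 0.34
white [0.5493 0.109 ] 0.83 top [0.5493 0.1087] 0.34 side [0.548  0.1089] 0.49
green [0.5114 0.052 ] 0.73 top [0.5123 0.0522] 0.36 side [0.5095 0.0488] 0.35
violet [ 0.622  -0.2977] 0.81 top [ 0.6221 -0.297 ] 0.21 side [ 0.621  -0.2995] 0.59
pot [0.52103151 0.09324886 0.078     ]
```

```bash
cat > ov.py <<'E'
from loc import *
import sys,json
def overlay(f,out,x,y,w,h,s,bots,pot,slots=()):
    c=load('',f); a=c[0]
    im=cv2.resize(a[y:y+h,x:x+w],None,fx=s,fy=s,interpolation=cv2.INTER_CUBIC)
    def dr(P,col):
        p=(proj(c,P)-[x,y]+.5)*s-.5; cv2.polylines(im,[np.round(p*8).astype(np.int32)],True,col,1,cv2.LINE_AA,3)
    for b in bots:
        dr(circ(b[0],b[1],.008,b[2]+.12),(255,255,0)); dr(circ(b[0],b[1],.021,b[2]+.074),(255,0,255)); 
    if pot is not None:
        for r,z in((.0735,.078),(.0685,.078),(.0685,.006)): dr(circ(pot[0],pot[1],r,z),(0,255,0))
    cv2.imwrite('pics/'+out,im)
E
python3 - <<'E'
from ov import *
B=[(.6104,.2197,0),(.5092,.3858,0),(.4392,.2257,0),(.4961,.1283,.006),(.5493,.109,.006),(.5114,.052,.006),(.622,-.2977,0)]
overlay('top0','o1.png',130,160,190,120,4,B,(.521,.0932))
overlay('side0','o2.png',130,120,200,150,4,B,(.521,.0932))
c=load('','wrist0');R=cv2.Rodrigues(c[2])[0];C=-R.T@c[3];print(C,R)
Rt=cv2.Rodrigues(np.array([-.388,-3.117,.002]))[0];print(Rt, Rt.T@(C-np.array([.147,.5813,.218])),Rt.T@R.T)
E
```

```text
[0.07408358 0.60106335 0.38339345] [[ 0.24613376  0.96923352 -0.00213411]
 [ 0.93235016 -0.23616455  0.27376904]
 [ 0.26484213 -0.06937354 -0.96179309]]
[[-9.69482854e-01  2.45158155e-01 -6.89183375e-04]
 [ 2.45158837e-01  9.69482187e-01 -1.19749597e-03]
 [ 3.74575102e-04 -1.32991121e-03 -9.99999046e-01]] [ 0.07559833  0.0010642  -0.1653667 ] [[-1.00709911e-03 -9.61692771e-01 -2.74127707e-01]
 [ 9.99999170e-01 -7.48170159e-04 -1.04910389e-03]
 [ 8.03821457e-04 -2.74128536e-01  9.61692726e-01]]
```

View pics/o1.png

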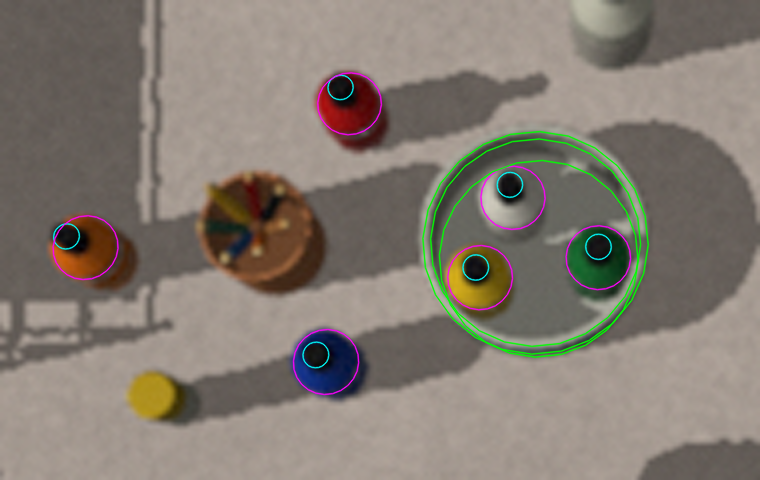

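View pics/o2.png

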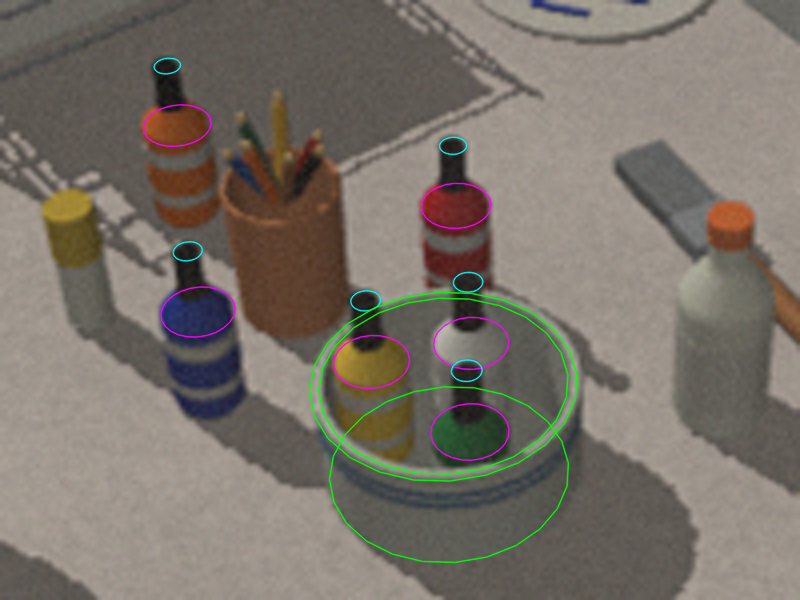

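Both overlays fit to within about 2 mm. White stands astray, about 32 mm from the pot centre. Next I'll move to a wrist-camera viewpoint beside the pot.

Emit:
move_arm([
  [-1,-1,0,0,0,-0.079,0],
  [-1,-1,0,0,0,-0.079,0],
  [-1,-1,0,0,0,-0.079,0],
  [-1,-1,0,0,0,-0.079,0],
])

```text
t: 0.55
tool_pos: [0.2216, 0.4568, 0.2182]
orientation: [0.005, 3.141, -0.003]
force: [-1.4, 1.1, 0.3]
opening: 0.0658
```

Emit:
move_arm([
  [-1,-0.9,0,0,0,0,-0.2],
  [-1,-0.9,0,0,0,0,-0.2],
  [-1,-0.9,0,0,0,0,-0.2],
])

```text
t: 0.85
tool_pos: [0.3208, 0.369, 0.2186]
orientation: [-0.0, 3.141, -0.0]
force: [-0.1, 0.7, 0.3]
opening: 0.0417
```

Emit:
move_arm([
  [-1,-0.9,0,0,0,0,-0.2],
  [-1,-0.9,0,0,0,0,-0.2],
  [-1,-0.9,0,0,0,0,-0.2],
])

```text
t: 1.15
tool_pos: [0.4213, 0.2787, 0.2186]
orientation: [0.001, 3.141, -0.0]
force: [-0.8, 0.7, 0.9]
opening: 0.0372
```

Emit:
move_arm([
  [-1,-0.9,0,0,0,0,-0.2],
  [-1,-0.9,0,0,0,0,-0.2],
  [-1,-0.9,0,0,0,0,-0.2],
])

```text
t: 1.45
tool_pos: [0.5216, 0.1885, 0.2184]
orientation: [0.001, 3.141, -0.0]
force: [-0.9, 0.9, 0.5]
opening: 0.0371
```

Emit:
move_arm([
  [-1,-0.9,0,0,0,0,-0.2],
  [-1,-0.9,0,0,0,0,-0.2],
  [-1,-0.9,0,0,0,0,-0.2],
  [-1,-0.9,0,0,0,0,-0.2],
])

```text
t: 1.85
tool_pos: [0.622, 0.0973, 0.2173]
orientation: [-0.006, -3.141, 0.001]
force: [0.0, -0.0, -0.9]
opening: 0.0374
```

Run:
```python
from h import *
c=snap('wrist','wrist1.png'); s=read_state(); print(s['t'],s['tool_pos'],s['orientation'],s['opening'])
```

```text
1.9 [0.62066526 0.09914348 0.21744046] [-3.82017450e-03 -3.14016919e+00 -6.60017147e-05] 0.0371716587226145
```

View pics/wrist1.png

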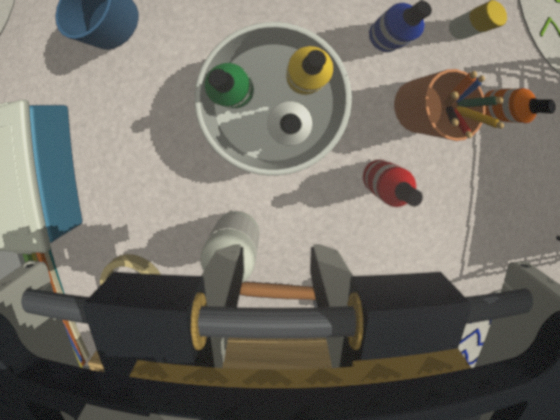

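The wrist view shows the pot at about (274,98), with green's cap at (219,80), yellow's at (315,62) and white's at (290,124). I'll fit these with the fisheye model.

```bash
cat > w.py <<'E'
from loc import *
import loc, ov
def fproj(cam,P):
    P=np.asarray(P,float).reshape(-1,1,3)
    return cv2.fisheye.projectPoints(P,cam[2].reshape(3,1),cam[3].reshape(3,1),cam[1],np.zeros(4))[0].reshape(-1,2)
def funproj(cam,uv,z):
    n=cv2.fisheye.undistortPoints(np.array([[uv]],float),cam[1],np.zeros(4))[0,0]
    R=cv2.Rodrigues(cam[2])[0]; C=-R.T@cam[3]; d=R.T@np.array([n[0],n[1],1.]); return C+d*(z-C[2])/d[2]
loc.proj=fproj; loc.unproj=funproj; ov.proj=fproj
def pickpot(cam,guess):
    # rim outer edge: radial max-gradient, least squares
    g=cv2.GaussianBlur(cv2.cvtColor(cam[0],cv2.COLOR_BGR2GRAY).astype(np.float32),(0,0),.8)
    def samp(P):
        p=fproj(cam,P).astype(np.float32); return cv2.remap(g,p[:,0].reshape(1,-1),p[:,1].reshape(1,-1),cv2.INTER_CUBIC)[0]
    t=np.linspace(0,2*np.pi,180,endpoint=False)
    def cost(q):
        f=lambda r: samp(np.c_[q[0]+r*np.cos(t),q[1]+r*np.sin(t),0*t+.078])
        return -(2*f(.071)-f(.0665)-f(.0755)).mean()
    r=minimize(cost,guess,method='Nelder-Mead',options=dict(initial_simplex=np.array(guess)+.003*np.array([[0,0],[1,0],[0,1]])))
    return r.x,r.fun
E
python3 - <<'E'
from w import *
W=load('','wrist1')
print('pot',pickpot(W,(.521,.093)))
P={'red':((408,193),0),'blue':((418,14),0),'yellow':((315,62),.006),'white':((290,124),.006),'green':((219,80),.006),'orange':((540,106),0)}
B=[]
for n,(a,z) in P.items():
    r=fitcap([W],[a],z,W=30,thr=130); print(n,r[0].round(4),round(r[1],2)); B.append((*r[0],z))
pot=pickpot(W,(.521,.093))[0]
for b in B[2:5]:
    d=np.array(b[:2])-pot; print(np.hypot(*d),np.degrees(np.arctan2(d[1],d[0])))
from ov import overlay
overlay('wrist1','ow1.png',190,0,230,170,3.4,B,pot)
E
```

```text
pot (array([0.52504178, 0.09494669]), np.float64(-113.02120971679688))
red [0.6091 0.2175] 1.0Traceback (most recent call last):
  File "<stdin>", line 7, in <module>
  File "loc.py", line 21, in fitcap
    u0=np.array([int(uv[0])-W//2,int(uv[1])-W//2]); a=dark(c,u0,W); g.append((c,u0,a))
                                                      ~~~~^^^^^^^^
  File "loc.py", line 15, in dark
    x,y=u0; a=cam[0][y:y+W,x:x+W].astype(int).sum(2).astype(np.float32); a=cv2.resize(a,None,fx=S,fy=S,interpolation=cv2.INTER_CUBIC); return a
                                                                           ~~~~~~~~~~^^^^^^^^^^^^^^^^^^^^^^^^^^^^^^^^^^^^^^^^^^^^^^^^
cv2.error: OpenCV(4.12.0) /io/opencv/modules/imgproc/src/resize.cpp:4208: error: (-215:Assertion failed) !ssize.empty() in function 'resize'
```

Run:
```python
from w import *
W=load('','wrist1')
for u in [(290,124),(315,62),(219,80),(408,193)]: print(W[0][u[1]-1:u[1]+2,u[0]-1:u[0]+2].sum(2).ravel())
P={'red':((408,193),0),'yellow':((315,62),.006),'white':((290,124),.006),'green':((219,80),.006),'orange':((538,106),0)}
pot=pickpot(W,(.521,.093))[0]
B=[]
for n,(a,z) in P.items():
    r=fitcap([W],[a],z,W=40,thr=125); print(n,r[0].round(4),round(r[1],2)); B.append((*r[0],z))
for b in B[1:4]:
    d=np.array(b[:2])-pot; print(np.hypot(*d),np.degrees(np.arctan2(d[1],d[0])))
from ov import overlay
overlay('wrist1','ow1.png',190,0,230,170,3.4,B,pot)
```

```text
[162 172 152 163 164 150 162 162 166]
[170 169 167 163 173 158 160 174 171]
[158 168 170 171 158 158 150 156 168]
[141 162 151 166 159 159 165 156 167]
red [0.6091 0.2175] 1.0
yellow [0.5107 0.1222] 1.0
white [0.5504 0.1091] 1.0
green [0.5254 0.0601] 0.99
orange [0.5104 0.3848] 0.32
0.030790830643805923 117.72285865066364
0.02902818748322573 29.21027452401214
0.03488522745049119 -89.45760931079326
```

View pics/ow1.png

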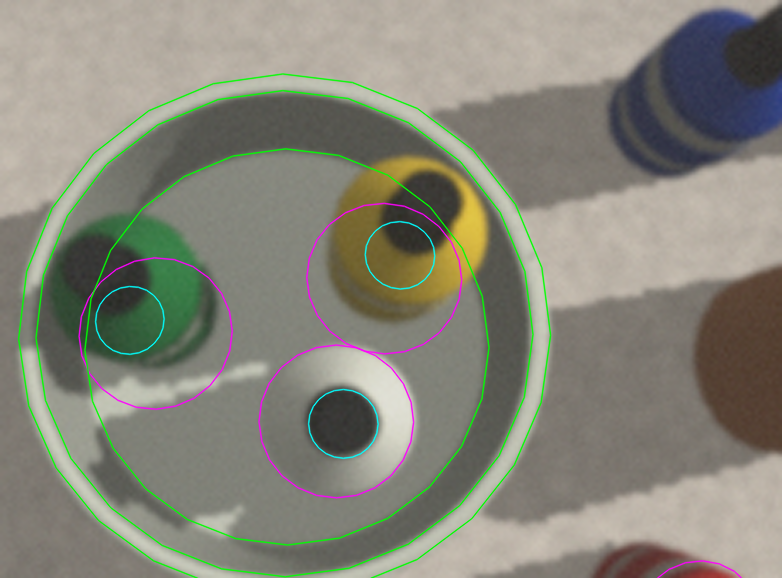

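```bash
sed -i 's/np.clip(a,0,220)<thr/a<thr/' loc.py
cat > wm.py <<'E'
from w import *
from ov import overlay
def meas(f,P,out,box,guess=(.525,.095),thr=205,pot=None):
    W=load('',f)
    if pot is None: pot,fn=pickpot(W,guess); print('pot',pot.round(4),fn)
    B=[]
    for n,(a,z) in P.items():
        r=fitcap([W],[a],z,W=40,thr=thr); B.append((*r[0],z)); d=r[0]-pot
        print(n,r[0].round(4),round(r[1],2),'r %.1f ang %.1f'%(1e3*np.hypot(*d),np.degrees(np.arctan2(d[1],d[0]))))
    overlay(f,out,*box,B,pot)
    return pot,B
E
python3 - <<'E'
from wm import *
P={'red':((408,193),0),'yellow':((315,62),.006),'white':((290,124),.006),'green':((219,80),.006),'orange':((538,106),0)}
meas('wrist1',P,'ow1b.png',(190,0,230,170,3.4))
E
```

```text
pot [0.525  0.0949] -113.01966094970703
red [0.6106 0.2179] 0.14 r 149.8 ang 55.2
yellow [0.4984 0.128 ] 0.09 r 42.4 ang 128.8
white [0.5496 0.1084] 0.12 r 28.0 ang 28.6
green [0.5117 0.0525] 0.17 r 44.5 ang -107.5
orange [0.51  0.383] 0.13 r 288.4 ang 93.0
```

View pics/ow1b.png

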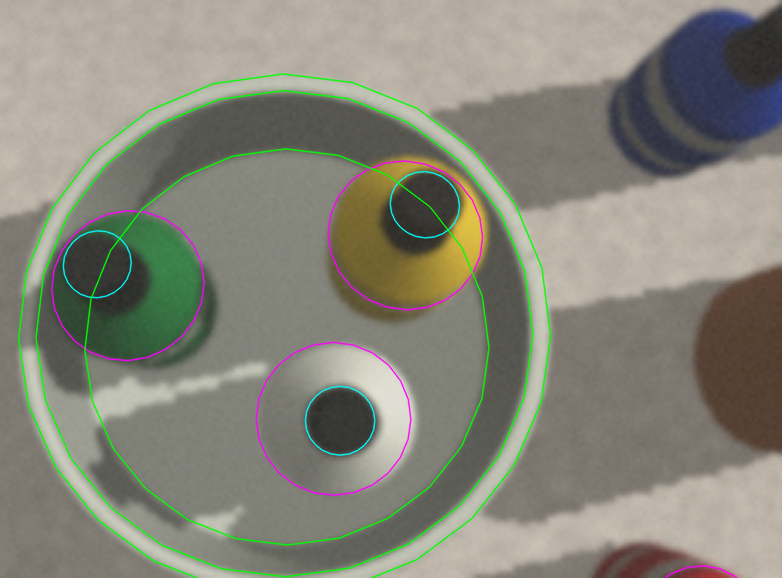

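Run:
```python
from w import *
W=load('','wrist1'); im=W[0]
tp=np.array([.62067,.09914,.21744])
x,y,w,h,s=190,220,180,130,4.4
o=cv2.resize(im[y:y+h,x:x+w],None,fx=s,fy=s,interpolation=cv2.INTER_CUBIC)
for sg in(1,-1):
    for dz in (0,.03):
        box=np.array([[tp[0]+a,tp[1]+sg*b,tp[2]+dz] for a,b in((-.0075,.0186),(.0075,.0186),(.0075,.0361),(-.0075,.0361))])
        p=(fproj(W,box)-[x,y]+.5)*s; cv2.polylines(o,[p.astype(np.int32)],True,(0,255,0) if dz==0 else (255,0,255),1)
cv2.imwrite('pics/of1.png',o)
```

```text
(no output)
```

View pics/of1.png

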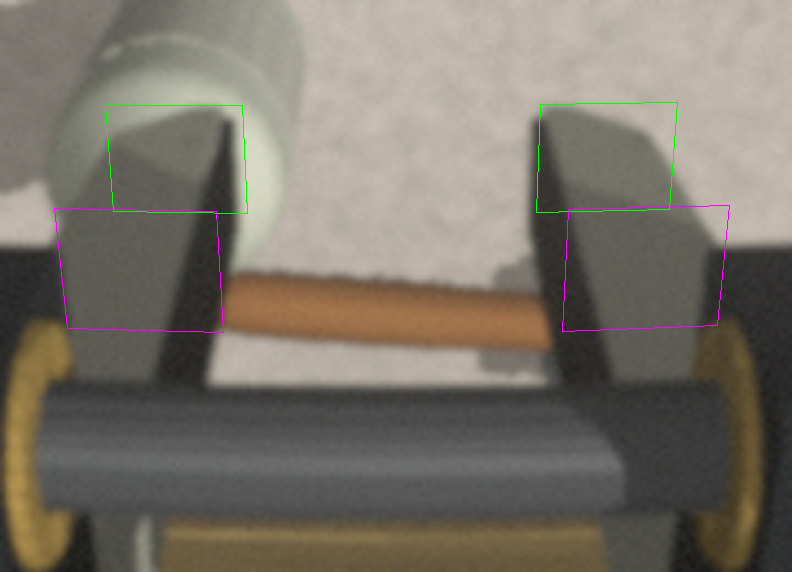

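The fits overlay closely and the fingertips project to within 1 mm of the TCP. Yellow (128.8°, r 42) and green (252.5°, r 44.5) already sit close to a hexagon with slots at 10.65° + 60k, so only white has to go to the middle.

Emit:
move_arm([
  [0.71,0.095,0.8,0,0,0,-0.2],
  [0.71,0.095,0.8,0,0,0,-0.2],
  [0.71,0.095,0.8,0,0,0,-0.2],
  [0.71,0.095,0.8,0,0,0,-0.2],
], squeeze=15)

```text
t: 2.3
tool_pos: [0.5458, 0.111, 0.1365]
orientation: [0.003, -3.137, 0.0]
force: [0.3, 0.0, 0.9]
opening: 0.0375
```

Emit:
move_arm([
  [0,0,0.2,0,0,0,-0.2],
  [0,0,0.2,0,0,0,-0.2],
])

```text
t: 2.5
tool_pos: [0.5498, 0.1105, 0.1193]
orientation: [-0.002, 3.14, 0.0]
force: [-0.5, 1.0, -0.3]
opening: 0.0371
```

Run:
```python
from h import *
c=snap('wrist','wrist2.png'); s=read_state(); print(s['t'],s['tool_pos'],s['orientation'],s['opening'])
c=snap('top','top2.png'); s=read_state(); print(s['t'],s['tool_pos'],s['orientation'],s['opening'])
```

```text
2.55 [0.55006174 0.11039474 0.12016194] [-1.31767378e-03  3.13985991e+00  4.55830035e-04] 0.03740052863407179
2.6 [0.55041729 0.11031004 0.12072512] [-1.13433068e-03  3.13900016e+00  5.12567124e-04] 0.037228204006930846
```

View pics/wrist2.png

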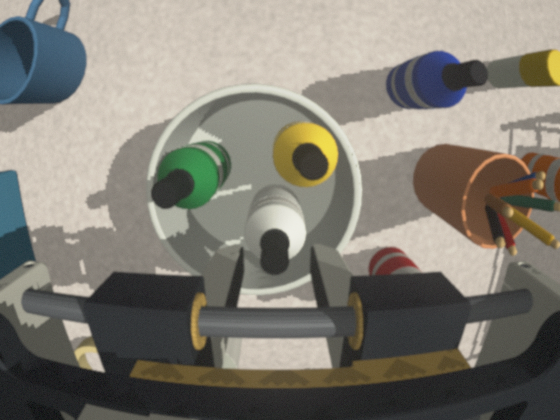

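Run:
```python
from wm import *
P={'yellow':((310,160),.006),'white':((274,248),.006),'green':((172,188),.006)}
meas('wrist2',P,'ow2.png',(130,70,250,185,3.2))
```

```text
pot [0.5248 0.095 ] -117.25883483886719
yellow [0.4961 0.1282] 0.07 r 43.9 ang 130.8
white [0.5491 0.1095] 0.06 r 28.3 ang 30.8
green [0.5108 0.0533] 0.1 r 44.0 ang -108.5
```

View pics/ow2.png

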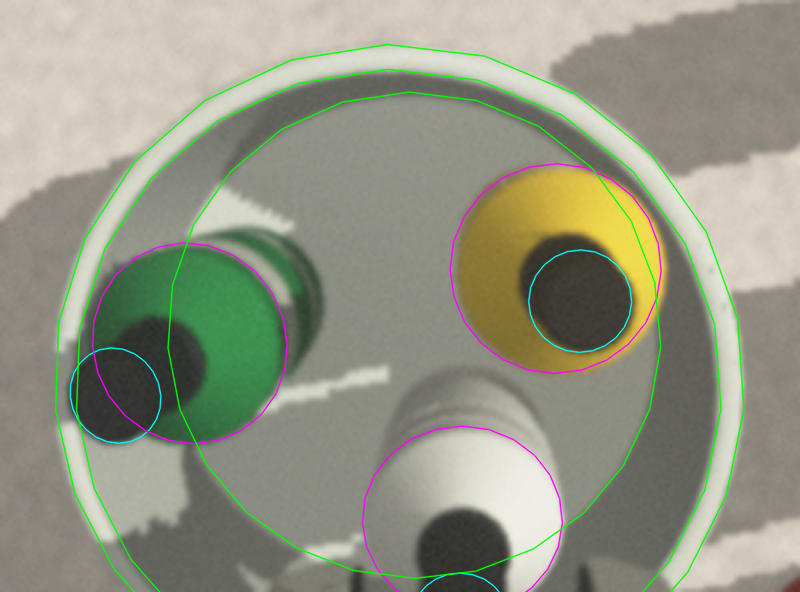

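Emit:
move_arm([
  [0.013,-0.008,0.21,0,0,0,-0.2],
  [0.013,-0.008,0.21,0,0,0,-0.2],
  [0.013,-0.008,0.21,0,0,0,-0.2],
  [0.013,-0.008,0.21,0,0,0,-1],
  [0.013,-0.008,0.21,0,0,0,-1],
  [0.013,-0.008,0.21,0,0,0,-1],
  [0.013,-0.008,0.21,0,0,0,-1],
  [0.013,-0.008,0.21,0,0,0,-1],
], squeeze=15)

```text
t: 3.4
tool_pos: [0.5479, 0.1091, 0.0983]
orientation: [-0.001, 3.14, 0.0]
force: [-0.6, 0.3, 4.3]
opening: 0.0155
```

```bash
cat > st.py <<'E'
from h import *
s=read_state(); print(s['t'],s['tool_pos'].round(4),s['orientation'].round(4),s['force'].round(2),s['wrist_torque'].round(3),round(s['opening'],4))
E
python3 st.py
```

```text
3.4 [0.5479 0.1091 0.0983] [-6.0000e-04  3.1404e+00  2.0000e-04] [-0.56  0.28  4.26] [-0.001  0.02   0.02 ] 0.0155
```

Emit:
move_arm([
  [0,0,-0.12,0,0,0,-1],
  [0,0,-0.12,0,0,0,-1],
  [0.12,-0.072,-0.12,0,0,0,-1],
  [0.243,-0.145,-0.12,0,0,0,-1],
  [0.243,-0.145,-0.12,0,0,0,-1],
  [0.243,-0.145,-0.12,0,0,0,-1],
])

```text
t: 4.0
tool_pos: [0.5233, 0.0945, 0.1098]
orientation: [0.0, 3.141, 0.0]
force: [0.5, -0.1, -0.4]
opening: 0.0157
```

```bash
python3 st.py;  python3 - <<'E'
from h import *
c=snap('wrist','wrist3.png')
E
python3 st.py
```

```text
4.0 [0.5233 0.0945 0.1098] [1.0000e-04 3.1411e+00 2.0000e-04] [ 0.53 -0.06 -0.4 ] [0.007 0.017 0.012] 0.0157
4.05 [0.5236 0.0947 0.1099] [-4.0000e-04  3.1409e+00  2.0000e-04] [-0.54 -0.35 -1.13] [-0.028  0.016 -0.001] 0.0157
```

View pics/wrist3.png

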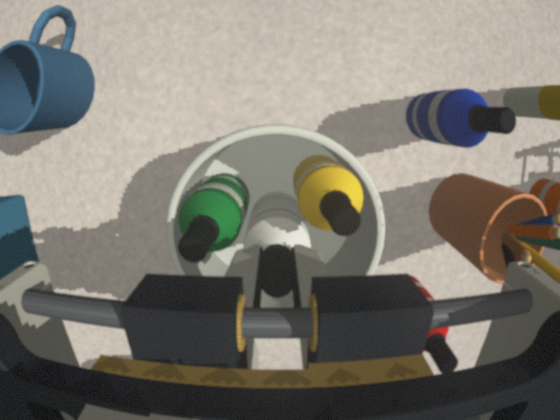

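Emit:
move_arm([
  [0,0,0.07,0,0,0,-1],
  [0,0,0.105,0,0,0,-1],
  [0,0,0.115,0,0,0,-1],
  [0,0,0.115,0,0,0,-1],
  [0,0,0.115,0,0,0,-0.4],
  [0,0,0.115,0,0,0,-0.4],
  [0,0,0.115,0,0,0,-0.4],
])

```text
t: 4.75
tool_pos: [0.523, 0.0945, 0.0979]
orientation: [0.001, -3.141, 0.0]
force: [0.9, -0.1, 0.1]
opening: 0.0275
```

```bash
python3 st.py
```

```text
4.75 [0.523  0.0945 0.0979] [ 6.0000e-04 -3.1412e+00  0.0000e+00] [ 0.88 -0.14  0.14] [ 0.033  0.024 -0.047] 0.0275
```

Emit:
move_arm([
  [0,0,-0.45,0,0,0,-0.4],
  [-0.2,0.3,-0.75,0,0,0,-0.3],
  [-0.876,1,-0.75,0,0,0,-0.2],
  [-0.876,1,-0.75,0,0,0,-0.2],
  [-0.876,1,-0.75,0,0,0,-0.2],
  [-0.876,1,-0.75,0,0,0,-0.2],
])

```text
t: 5.35
tool_pos: [0.6103, 0.1951, 0.1714]
orientation: [0.003, -3.139, 0.001]
force: [-0.4, -0.1, 0.1]
opening: 0.0372
```

```bash
python3 st.py;  python3 - <<'E'
from h import *
c=snap('wrist','wrist4.png')
E
python3 st.py
```

```text
5.35 [0.6103 0.1951 0.1714] [ 2.7000e-03 -3.1389e+00  1.3000e-03] [-0.36 -0.11  0.13] [0.035 0.093 0.015] 0.0372
5.4 [0.6101 0.1944 0.1723] [ 1.4000e-03 -3.1401e+00  1.1000e-03] [ 0.49 -0.11  0.2 ] [-0.031 -0.008 -0.001] 0.0373
```

View pics/wrist4.png

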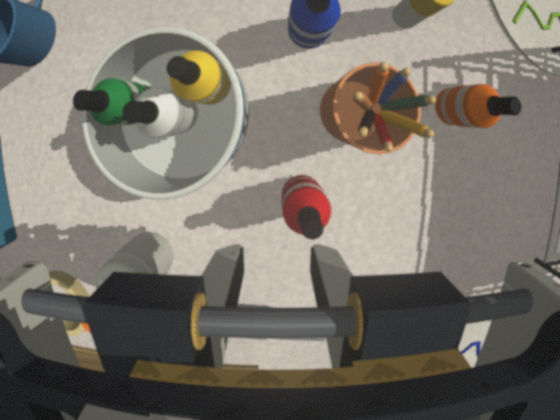

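Run:
```python
from wm import *
P={'red':((311,221),0),'yellow':((187,70),.006),'white':((143,112),.006),'green':((95,101),.006),'orange':((502,105),0)}
meas('wrist4',P,'ow4.png',(60,20,280,220,2.7))
```

```text
pot [0.525  0.0954] -105.84221649169922
red [0.6096 0.2199] 0.09 r 150.5 ang 55.8
yellow [0.4979 0.1303] 0.09 r 44.2 ang 127.8
white [0.5253 0.096 ] 0.06 r 0.7 ang 61.4
green [0.5126 0.0544] 0.11 r 42.8 ang -106.9
orange [0.5103 0.3839] 0.08 r 288.9 ang 92.9
```

View pics/ow4.png

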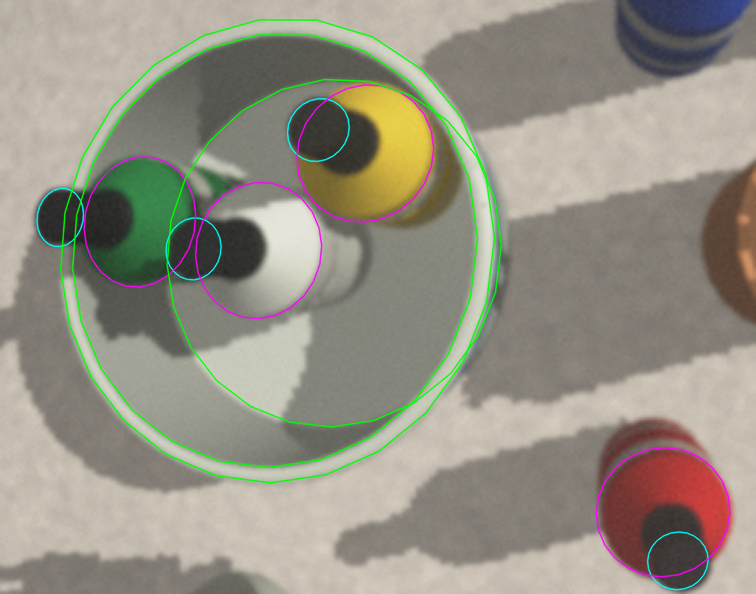

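Emit:
move_arm([
  [0.005,0.255,0.3,0,0,0,-0.2],
  [0.005,0.255,0.76,0,0,0,-0.2],
  [0.005,0.255,0.76,0,0,0,-0.2],
  [0.005,0.255,0.76,0,0,0,-0.2],
  [0.005,0.255,0.76,0,0,0,-1],
  [0.005,0.255,0.76,0,0,0,-1],
  [0.005,0.255,0.76,0,0,0,-1],
  [0.005,0.255,0.76,0,0,0,-1],
])

```text
t: 6.2
tool_pos: [0.6114, 0.2203, 0.0993]
orientation: [-0.0, 3.138, 0.002]
force: [0.4, 0.3, 7.1]
opening: 0.0157
```

```bash
python3 st.py
```

```text
6.2 [0.6114 0.2203 0.0993] [-3.0000e-04  3.1385e+00  1.5000e-03] [0.42 0.3  7.06] [0.103 0.02  0.04 ] 0.0157
```

Emit:
move_arm([
  [0,0,-0.3,0,0,0,-1],
  [0,0,-0.8,0,0,0,-1],
  [0,0,-1,0,0,0,-1],
  [0,0,-1,0,0,0,-1],
])

```text
t: 6.6
tool_pos: [0.6127, 0.2208, 0.2027]
orientation: [-0.001, 3.133, 0.003]
force: [0.2, 1.0, -0.4]
opening: 0.0157
```

Emit:
move_arm([
  [0,0,-0.45,0,0,0,-1],
  [0.35,-0.41,-0.45,0,0,0,-1],
  [0.7,-0.82,-0.45,0,0,0,-1],
  [0.7,-0.82,-0.45,0,0,0,-1],
  [0.7,-0.82,-0.45,0,0,0,-1],
  [0.7,-0.82,-0.45,0,0,0,-1],
])

```text
t: 7.2
tool_pos: [0.5405, 0.1384, 0.2416]
orientation: [0.0, -3.141, -0.001]
force: [0.3, 0.0, -0.5]
opening: 0.0157
```

```bash
python3 st.py;  python3 - <<'E'
from h import *
c=snap('wrist','wrist5.png');c=snap('side','side5.png')
E
python3 st.py
```

```text
7.2 [0.5405 0.1384 0.2416] [ 2.0000e-04 -3.1415e+00 -6.0000e-04] [ 0.29  0.03 -0.46] [-0.007 -0.041 -0.031] 0.0157
7.3 [0.5409 0.1389 0.2419] [-1.7000e-03  3.1415e+00  4.0000e-04] [-0.12  1.09 -0.45] [-0.011 -0.023 -0.041] 0.0157
```

View pics/wrist5.png

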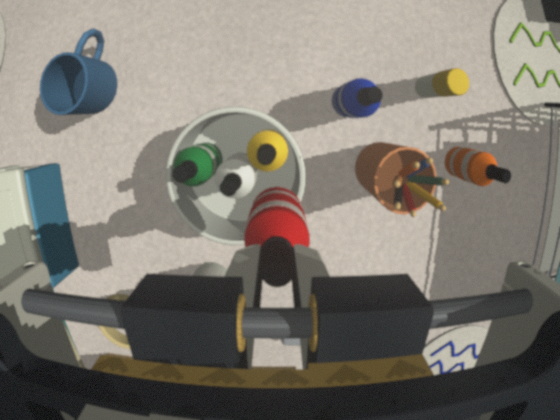

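View pics/side5.png

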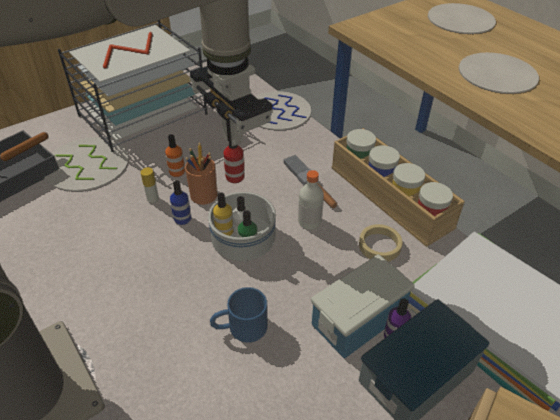

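```bash
cat > hf.py <<'E'
from wm import *
def heldov(f,x,y,z0,out,box,pot=None,others=(),slots=(),guess=(.525,.095)):
    c=load('',f); X,Y,w,h,s=box
    im=cv2.resize(c[0][Y:Y+h,X:X+w],None,fx=s,fy=s,interpolation=cv2.INTER_CUBIC)
    def dr(P,col):
        p=(fproj(c,P)-[X,Y]+.5)*s-.5; cv2.polylines(im,[np.round(p*8).astype(np.int32)],True,col,1,cv2.LINE_AA,3)
    if pot is None: pot,_=pickpot(c,guess); print('pot',pot)
    for r,z in((.0735,.078),(.0685,.078)): dr(circ(*pot,r,z),(0,255,0))
    for r,z in((.0165,0),(.021,.006),(.021,.074)): dr(circ(x,y,r,z0+z),(255,255,0))
    for sx,sy in slots: dr(circ(sx,sy,.021,.080),(255,0,255))
    cv2.imwrite('pics/'+out,im)
E
python3 - <<'E'
from hf import *
meas('wrist5',{'yellow':((266,154),.006),'white':((230,184),.006),'green':((184,171),.006)},'x.png',(150,90,200,150,4))
heldov('wrist5',.5391,.1385,.1426,'ow5.png',(150,90,200,150,4))
E
```

```text
pot [0.5249 0.0952] -79.11011505126953
yellow [0.496  0.1292] 0.1 r 44.7 ang 130.4
white [0.5235 0.0964] 0.16 r 1.8 ang 140.8
green [0.5112 0.0525] 0.15 r 44.9 ang -107.8
pot [0.52490858 0.09522951]
```

View pics/ow5.png

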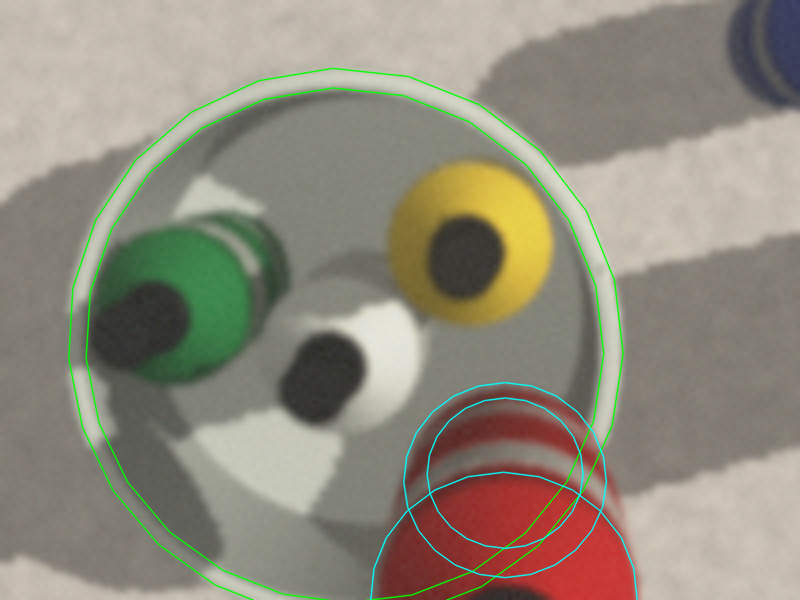

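```bash
cat >> hf.py <<'E'
HS={'red':(170,10),'orange':(10,22),'blue':(105,130),'violet':(125,160)}
def heldfit(f,col,x,y,z0,box):
    # fit axis (bottom xy, top-74mm xy) to colour silhouette; ignore area near/above shoulder top
    c=load('',f); X,Y,w,h,s=box
    a=cv2.resize(c[0][Y:Y+h,X:X+w],None,fx=s,fy=s,interpolation=cv2.INTER_CUBIC)
    hs=cv2.cvtColor(a,cv2.COLOR_BGR2HSV); lo,hi=HS[col]; H=hs[...,0]
    m=((H>=lo)&(H<=hi)) if lo<hi else ((H>=lo)|(H<=hi)); m&=(hs[...,1]>110)&(hs[...,2]>25)
    m=cv2.morphologyEx(m.astype(np.uint8),cv2.MORPH_OPEN,np.ones((5,5)))
    n,lab,st,_=cv2.connectedComponentsWithStats(m)
    p0=(fproj(c,[[x,y,z0+.05]])[0]-[X,Y])*s
    m=cv2.morphologyEx(m,cv2.MORPH_CLOSE,cv2.getStructuringElement(2,(41,41)))
    n,lab,st,_=cv2.connectedComponentsWithStats(m)
    l=lab[int(np.clip(p0[1],0,h*s-1)),int(np.clip(p0[0],0,w*s-1))]; m=lab==l if l else m>0
    def sil(q):
        bx,by,tx,ty=q; o=[]
        for r,z in((.0165,0),(.021,.006),(.021,.074),(.0095,.089)):
            k=z/.074; o.append(circ(bx+k*(tx-bx),by+k*(ty-by),r,z0+z))
        p=(fproj(c,np.concatenate(o))-[X,Y]+.5)*s-.5
        mm=np.zeros(m.shape,np.uint8); cv2.fillConvexPoly(mm,cv2.convexHull((p*16).astype(np.int32)),1,shift=4)
        cp=(fproj(c,[[tx,ty,z0+.074]])[0]-[X,Y]+.5)*s
        return mm>0
    top=(fproj(c,[[x,y,z0+.074]])[0][1]-Y)*s   # ignore rows below this (cap/finger side)
    val=np.ones(m.shape,bool); val[int(np.clip(top,0,h*s)):]=False
    def cost(q):
        k=sil(q); return 1-(k&m&val).sum()/((k|m)&val).sum()
    q=np.array([x,y,x,y])
    for st in(.003,.001):
        r=minimize(cost,q,method='Nelder-Mead',options=dict(maxiter=300,initial_simplex=q+st*np.r_[[np.zeros(4)],np.eye(4)])); q=r.x
    im=a.copy(); k=sil(q).astype(np.uint8); cs,_=cv2.findContours(k,0,1); cv2.drawContours(im,cs,-1,(255,255,0),1)
    cs,_=cv2.findContours(m.astype(np.uint8),0,1); cv2.drawContours(im,cs,-1,(0,255,255),1); cv2.imwrite('pics/hf_%s.png'%f,im)
    print(col,'bottom',q[:2].round(4),'at74',q[2:].round(4),'cost',round(r.fun,3))
    return q
E
python3 - <<'E'
from hf import *
heldfit('wrist5','red',.5391,.1395,.1426,(200,170,150,100,5))
E
```

```text
red bottom [0.5408 0.1399] at74 [0.5434 0.1392] cost 0.069
```

View pics/hf_wrist5.png

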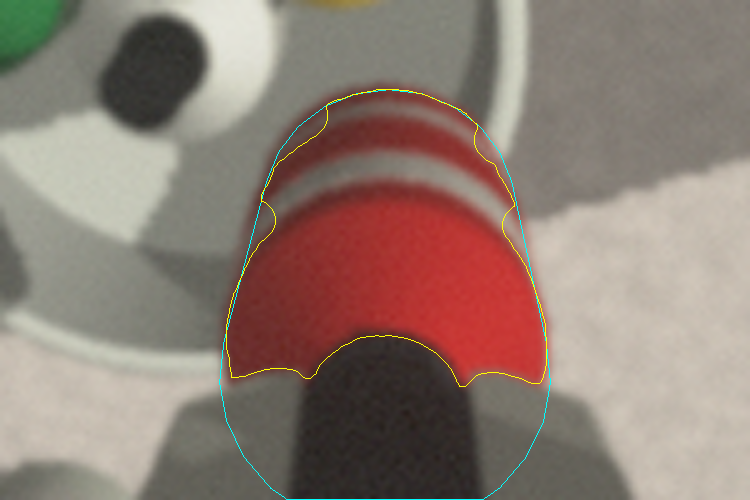

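Emit:
move_arm([
  [0.013,-0.02,0.1,0,0,0,-1],
  [0.013,-0.02,0.5,0,0,0,-1],
  [0.013,-0.02,0.8,0,0,0,-1],
  [0.013,-0.02,1,0,0,0,-1],
  [0.013,-0.02,1,0,0,0,-1],
])

```text
t: 7.8
tool_pos: [0.5365, 0.1361, 0.1376]
orientation: [0.002, -3.135, 0.002]
force: [-0.1, -0.0, -0.6]
opening: 0.0154
```

Emit:
move_arm([
  [0,0,0.15,0,0,0,-1],
  [0,0,0.28,0,0,0,-1],
  [0,0,0.32,0,0,0,-1],
  [0,0,0.32,0,0,0,-1],
])

```text
t: 8.2
tool_pos: [0.5384, 0.136, 0.1094]
orientation: [0.001, -3.14, 0.0]
force: [0.7, -0.5, 0.1]
opening: 0.0158
```

```bash
python3 st.py
```

```text
8.2 [0.5384 0.136  0.1094] [ 7.0000e-04 -3.1403e+00  3.0000e-04] [ 0.73 -0.45  0.13] [0.04  0.024 0.023] 0.0158
```

Emit:
move_arm([
  [0,0,0.02,0,0,0,-1],
  [0,0,0.04,0,0,0,-1],
  [0,0,0.05,0,0,0,-1],
  [0,0,0.05,0,0,0,-1],
])

```text
t: 8.6
tool_pos: [0.5391, 0.136, 0.1054]
orientation: [-0.001, 3.141, 0.0]
force: [-0.4, 0.1, -0.8]
opening: 0.0157
```

```bash
python3 st.py
```

```text
8.6 [0.5391 0.136  0.1054] [-5.0000e-04  3.1412e+00  1.0000e-04] [-0.4   0.06 -0.78] [ 0.011  0.003 -0.065] 0.0157
```

Emit:
move_arm([
  [0,0,0.015,0,0,0,-1],
  [0,0,0.03,0,0,0,-1],
  [0,0,0.03,0,0,0,-1],
])

```text
t: 8.9
tool_pos: [0.541, 0.1363, 0.1052]
orientation: [-0.001, 3.137, 0.001]
force: [-2.3, -1.1, 14.1]
opening: 0.0154
```

```bash
python3 st.py
```

```text
8.9 [0.541  0.1363 0.1052] [-6.0000e-04  3.1368e+00  1.0000e-03] [-2.32 -1.12 14.07] [-0.076  0.444 -0.004] 0.0154
```

Emit:
move_arm([
  [0,0,-0.025,0,0,0,-1],
  [0,0,-0.025,0,0,0,-1],
  [0,0,-0.025,0,0,0,-0.5],
  [0,0,-0.025,0,0,0,-0.4],
  [0,0,-0.025,0,0,0,-0.4],
])

```text
t: 9.4
tool_pos: [0.5386, 0.136, 0.1042]
orientation: [0.001, -3.141, 0.0]
force: [0.4, 0.4, -0.8]
opening: 0.0279
```

```bash
python3 st.py
```

```text
9.4 [0.5386 0.136  0.1042] [ 6.0000e-04 -3.1409e+00  1.0000e-04] [ 0.43  0.38 -0.84] [ 0.052 -0.011  0.059] 0.0279
```

Emit:
move_arm([
  [0,0,-0.45,0,0,0,-0.4],
  [0.2,0.2,-0.7,0,0,0,-0.3],
  [1,0.7,-0.7,0,0,0,-0.2],
  [1,0.7,-0.7,0,0,0,-0.2],
  [1,0.7,-0.7,0,0,0,-0.2],
  [1,0.7,-0.7,0,0,0,-0.2],
])

```text
t: 10.0
tool_pos: [0.4384, 0.2065, 0.1747]
orientation: [-0.004, 3.141, -0.0]
force: [0.5, 0.2, 0.6]
opening: 0.0372
```

```bash
python3 st.py;  python3 - <<'E'
from h import *
c=snap('wrist','wrist6.png')
E
python3 st.py
```

```text
10.0 [0.4384 0.2065 0.1747] [-3.700e-03  3.141e+00 -1.000e-04] [0.51 0.24 0.6 ] [0.041 0.009 0.021] 0.0372
10.05 [0.4391 0.206  0.1747] [-1.9000e-03  3.1409e+00 -3.0000e-04] [ 0.91  0.04 -1.01] [-0.005 -0.056  0.003] 0.0372
```

View pics/wrist6.png

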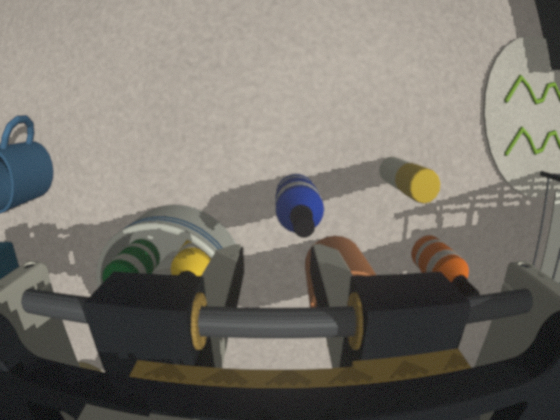

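Run:
```python
from wm import *
meas('wrist6',{'blue':((303,221),0)},'ow6.png',(200,150,200,120,4),pot=(.525,.0952))
```

```text
blue [0.4374 0.2261] 0.11 r 157.6 ang 123.8
```

View pics/ow6.png

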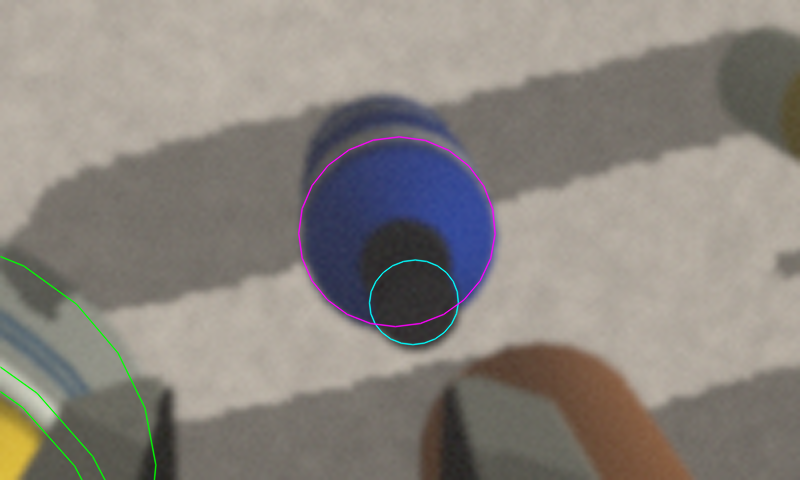

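Emit:
move_arm([
  [0.008,0.2,0.3,0,0,0,-0.2],
  [0.008,0.2,0.73,0,0,0,-0.2],
  [0.008,0.2,0.73,0,0,0,-0.2],
  [0.008,0.2,0.73,0,0,0,-0.2],
  [0.008,0.2,0.73,0,0,0,-1],
  [0.008,0.2,0.73,0,0,0,-1],
  [0.008,0.2,0.73,0,0,0,-1],
  [0.008,0.2,0.73,0,0,0,-1],
])

```text
t: 10.85
tool_pos: [0.4392, 0.2263, 0.1033]
orientation: [-0.0, 3.139, 0.001]
force: [-0.1, -1.0, 6.4]
opening: 0.0153
```

```bash
python3 st.py
```

```text
10.85 [0.4392 0.2263 0.1033] [-3.0000e-04  3.1389e+00  1.4000e-03] [-0.11 -1.02  6.4 ] [-0.119  0.     0.028] 0.0153
```

Emit:
move_arm([
  [0,0,-0.3,0,0,0,-1],
  [0,0,-0.8,0,0,0,-1],
  [0,0,-1,0,0,0,-1],
])

```text
t: 11.15
tool_pos: [0.4396, 0.2266, 0.2065]
orientation: [-0.001, 3.136, 0.003]
force: [0.4, 0.0, -1.3]
opening: 0.0152
```

Emit:
move_arm([
  [0,-0.1,-0.45,0,0,0,-1],
  [-0.2,-0.5,-0.45,0,0,0,-1],
  [-0.42,-0.9,-0.45,0,0,0,-1],
  [-0.42,-0.9,-0.45,0,0,0,-1],
])

```text
t: 11.55
tool_pos: [0.4819, 0.1319, 0.2471]
orientation: [0.006, 3.14, -0.003]
force: [-0.1, -0.2, -0.9]
opening: 0.0155
```

Emit:
move_arm([
  [0,-0.5,0,0,0,0,-1],
  [0,-0.5,0,0,0,0,-1],
  [0,-0.5,0,0,0,0,-1],
  [0,-0.5,0,0,0,0,-1],
])

```text
t: 11.95
tool_pos: [0.4799, 0.0868, 0.2466]
orientation: [0.001, -3.141, -0.001]
force: [-0.4, -0.3, -0.7]
opening: 0.0153
```

```bash
python3 st.py;  python3 - <<'E'
from h import *
c=snap('wrist','wrist7.png')
E
python3 st.py
```

```text
11.95 [0.4799 0.0868 0.2466] [ 9.0000e-04 -3.1414e+00 -8.0000e-04] [-0.43 -0.29 -0.68] [0.099 0.012 0.02 ] 0.0153
12.0 [0.4799 0.087  0.2466] [ 2.1000e-03 -3.1415e+00 -6.0000e-04] [ 0.22 -0.26 -1.43] [ 0.029 -0.032 -0.008] 0.0154
```

View pics/wrist7.png

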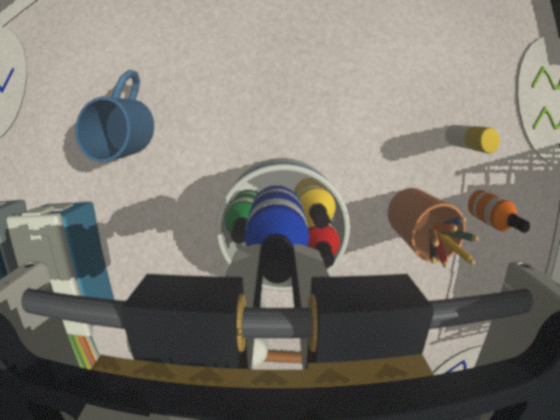

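Run:
```python
from hf import *
print(pickpot(load('','wrist7'),(.525,.095)))
heldfit('wrist7','blue',.480,.087,.1433,(200,160,160,110,5))
```

```text
(array([0.52461996, 0.0948677 ]), np.float64(-81.9209976196289))
blue bottom [0.4862 0.0889] at74 [0.4813 0.0873] cost 0.183
```

View pics/hf_wrist7.png

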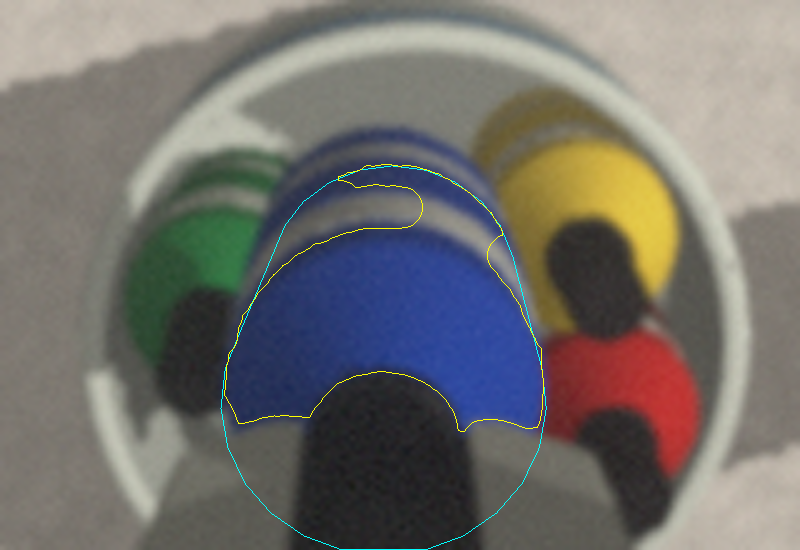

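Run:
```python
from hf import *
heldov('wrist7',.4799,.0870,.1433,'ow7.png',(200,160,160,110,5))
```

```text
pot [0.52461996 0.0948677 ]
```

View pics/ow7.png

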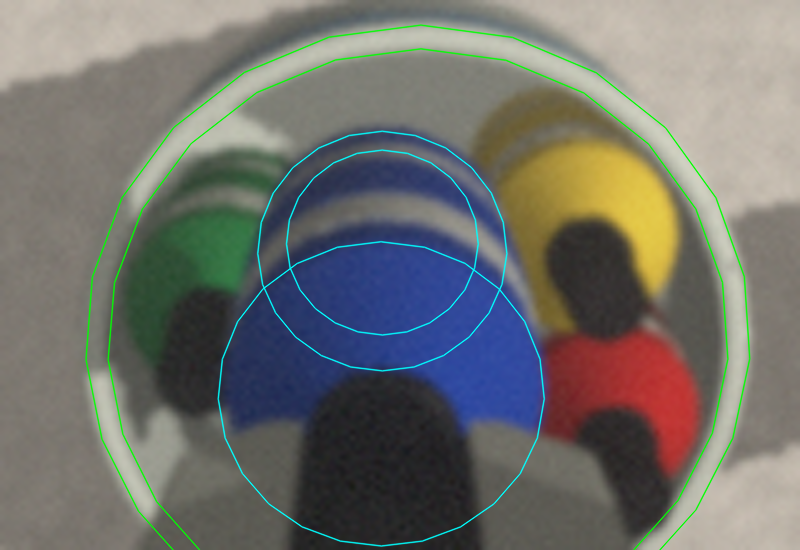

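Emit:
move_arm([
  [-0.012,-0.004,0.1,0,0,0,-1],
  [-0.012,-0.004,0.5,0,0,0,-1],
  [-0.012,-0.004,0.8,0,0,0,-1],
  [-0.012,-0.004,1,0,0,0,-1],
  [-0.012,-0.004,1,0,0,0,-1],
])

```text
t: 12.5
tool_pos: [0.4785, 0.0862, 0.1423]
orientation: [0.003, -3.135, 0.001]
force: [-0.6, 0.7, -2.1]
opening: 0.0155
```

Emit:
move_arm([
  [0,0,0.15,0,0,0,-1],
  [0,0,0.28,0,0,0,-1],
  [0,0,0.33,0,0,0,-1],
  [0,0,0.35,0,0,0,-1],
  [0,0,0.35,0,0,0,-1],
])

```text
t: 13.0
tool_pos: [0.4814, 0.0856, 0.1117]
orientation: [0.001, -3.142, -0.0]
force: [-0.5, 0.2, -1.1]
opening: 0.0154
```

```bash
python3 st.py
```

```text
13.0 [0.4814 0.0856 0.1117] [ 5.0000e-04 -3.1416e+00 -0.0000e+00] [-0.54  0.24 -1.05] [ 0.011 -0.012 -0.029] 0.0154
```

Emit:
move_arm([
  [0,0,0.015,0,0,0,-1],
  [0,0,0.03,0,0,0,-1],
  [0,0,0.03,0,0,0,-1],
])

```text
t: 13.3
tool_pos: [0.4823, 0.0856, 0.1098]
orientation: [-0.0, 3.139, 0.0]
force: [-1.2, 0.3, 4.6]
opening: 0.0153
```

```bash
python3 st.py
```

```text
13.3 [0.4823 0.0856 0.1098] [-4.0000e-04  3.1394e+00  1.0000e-04] [-1.2   0.31  4.58] [0.01  0.135 0.011] 0.0153
```

Emit:
move_arm([
  [0,0,-0.005,0,0,0,-1],
  [0,0,-0.005,0,0,0,-0.6],
  [0,0,-0.005,0,0,0,-0.4],
  [0,0,-0.005,0,0,0,-0.4],
  [0,0,-0.3,0,0,0,-0.4],
  [0,0,-0.65,0,0,0,-0.4],
  [0,0,-0.65,0,0,0,-0.4],
])

```text
t: 14.0
tool_pos: [0.4842, 0.0859, 0.1788]
orientation: [-0.001, 3.134, 0.001]
force: [0.6, 0.8, 1.1]
opening: 0.0275
```

```bash
python3 st.py;  python3 - <<'E'
from h import *
c=snap('wrist','wrist8.png')
E
```

```text
14.0 [0.4842 0.0859 0.1788] [-6.0000e-04  3.1337e+00  9.0000e-04] [0.61 0.77 1.07] [ 0.059 -0.032 -0.027] 0.0275
```

View pics/wrist8.png

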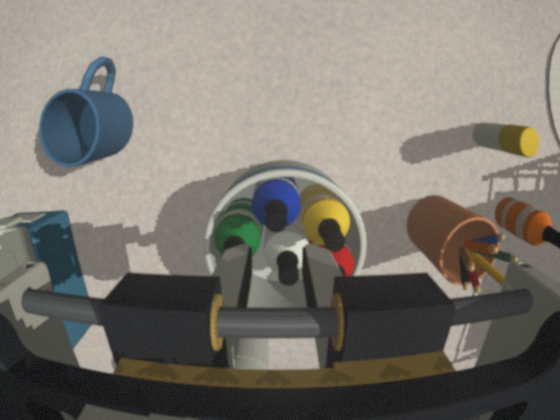

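Emit:
move_arm([
  [-0.1,0.93,-0.1,0,0,0,-0.2],
  [-0.1,0.93,-0.1,0,0,0,-0.2],
  [-0.1,0.93,-0.1,0,0,0,-0.2],
])

```text
t: 14.35
tool_pos: [0.4909, 0.1827, 0.1829]
orientation: [0.006, -3.141, -0.003]
force: [-0.8, 0.5, 0.6]
opening: 0.0371
```

Emit:
move_arm([
  [-0.1,0.93,0,0,0,0,-0.2],
  [-0.1,0.93,0,0,0,0,-0.2],
  [-0.1,0.93,0,0,0,0,-0.2],
])

```text
t: 14.65
tool_pos: [0.5002, 0.2752, 0.1817]
orientation: [0.006, -3.139, -0.001]
force: [0.3, -0.3, 0.2]
opening: 0.0376
```

Emit:
move_arm([
  [-0.06,0.9,0.1,0,0,0,-0.2],
  [-0.06,0.9,0.1,0,0,0,-0.2],
  [-0.06,0.9,0.1,0,0,0,-0.2],
  [-0.06,0.9,0.1,0,0,0,-0.2],
])

```text
t: 15.05
tool_pos: [0.5064, 0.361, 0.1717]
orientation: [0.003, -3.139, 0.003]
force: [0.3, -1.0, -0.3]
opening: 0.0374
```

```bash
python3 st.py;  python3 - <<'E'
from h import *
c=snap('wrist','wrist9.png')
E
python3 st.py
```

```text
15.05 [0.5064 0.361  0.1717] [ 2.8000e-03 -3.1391e+00  3.4000e-03] [ 0.27 -1.04 -0.35] [-0.005 -0.028 -0.003] 0.0374
15.1 [0.5068 0.3604 0.1723] [ 1.00e-03 -3.14e+00  2.70e-03] [-0.64 -0.07 -0.08] [0.048 0.039 0.038] 0.0371
```

View pics/wrist9.png

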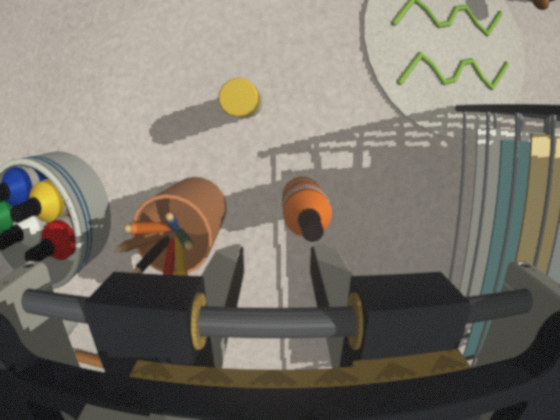

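```bash
python3 - <<'E'
from loc import *
T=load('','top0');Sd=load('','side0')
b=unproj(T,(95,153),0);print('post base',b,proj(Sd,[b]))
for z in(.15,.2,.25,.3): print(z,unproj(T,(64,130),z),proj(Sd,[[b[0],b[1],z]]),proj(T,[[b[0],b[1],z]]))
b=unproj(T,(80,259),0);print('near post base?',b)
E
python3 - <<'E'
from wm import *
meas('wrist9',{'orange':((312,225),0)},'ow9.png',(200,150,200,120,4),pot=(.525,.0952))
E
```

```text
post base [0.71048671 0.57810952 0.        ] [[207.63455001 113.57617494]]
0.15 [0.72460768 0.60151275 0.15      ] [[202.86535659  68.22518481]] [[ 72.72409377 135.63888529]]
0.2 [0.707639   0.57789824 0.2       ] [[201.12083367  51.63624945]] [[ 64.04463172 128.87439568]]
0.25 [0.69067031 0.55428374 0.25      ] [[199.28925981  34.21953338]] [[ 54.59985767 121.51344685]]
0.3 [0.67370163 0.53066924 0.3       ] [[197.36395259  15.91149233]] [[ 44.28388101 113.47351114]]
near post base? [0.41155838 0.58861085 0.        ]
orange [0.5081 0.3866] 0.06 r 291.9 ang 93.3
```

View pics/ow9.png

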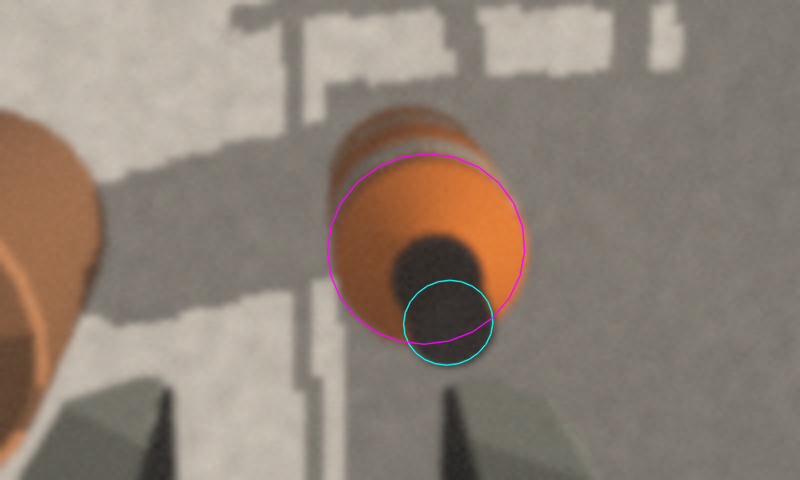

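Emit:
move_arm([
  [-0.02,0.26,0.3,0,0,0,-0.2],
  [-0.02,0.26,0.72,0,0,0,-0.2],
  [-0.02,0.26,0.72,0,0,0,-0.2],
  [-0.02,0.26,0.72,0,0,0,-0.2],
  [-0.02,0.26,0.72,0,0,0,-1],
  [-0.02,0.26,0.72,0,0,0,-1],
  [-0.02,0.26,0.72,0,0,0,-1],
  [-0.02,0.26,0.72,0,0,0,-1],
])

```text
t: 15.9
tool_pos: [0.5103, 0.388, 0.1037]
orientation: [-0.0, 3.139, 0.002]
force: [-0.2, -1.6, 5.6]
opening: 0.0156
```

```bash
python3 st.py
```

```text
15.9 [0.5103 0.388  0.1037] [-4.0000e-04  3.1389e+00  2.1000e-03] [-0.23 -1.57  5.62] [-0.224  0.057 -0.028] 0.0156
```

Emit:
move_arm([
  [0,0,-0.3,0,0,0,-1],
  [0,0,-0.8,0,0,0,-1],
  [0,0,-1,0,0,0,-1],
  [0,0,-1,0,0,0,-1],
])

```text
t: 16.3
tool_pos: [0.5114, 0.3891, 0.2072]
orientation: [-0.001, 3.134, 0.007]
force: [0.4, -0.1, -0.9]
opening: 0.0156
```

Emit:
move_arm([
  [-0.1,0,-0.4,0,0,0,-1],
  [-0.3,-0.1,-0.85,0,0,0,-1],
  [-0.4,-0.3,-0.85,0,0,0,-1],
  [-0.5,-0.8,-0.85,0,0,0,-1],
])

```text
t: 16.7
tool_pos: [0.5593, 0.3106, 0.2866]
orientation: [-0.006, 3.141, 0.003]
force: [1.1, -1.0, -1.6]
opening: 0.0155
```

Emit:
move_arm([
  [-0.08,-0.5,0,0,0,0,-1],
  [-0.08,-0.9,0,0,0,0,-1],
  [-0.08,-1,0,0,0,0,-1],
  [-0.08,-1,0,0,0,0,-1],
])

```text
t: 17.1
tool_pos: [0.5668, 0.207, 0.2852]
orientation: [-0.004, -3.14, 0.001]
force: [0.7, 0.5, -0.9]
opening: 0.0153
```

```bash
python3 st.py
```

```text
17.1 [0.5668 0.207  0.2852] [-3.6000e-03 -3.1397e+00  8.0000e-04] [ 0.74  0.49 -0.87] [ 0.058 -0.02  -0.007] 0.0153
```

Next: move to the slot at (0.569, 0.104) and lower to z 0.247.

Emit:
move_arm([
  [-0.02,-0.5,0.1,0,0,0,-1],
  [-0.02,-1,0.35,0,0,0,-1],
  [-0.02,-1,0.35,0,0,0,-1],
  [-0.02,-1,0.35,0,0,0,-1],
  [-0.02,-1,0.35,0,0,0,-1],
])

```text
t: 17.6
tool_pos: [0.5692, 0.1104, 0.2517]
orientation: [-0.002, 3.142, 0.001]
force: [0.2, 0.6, -0.5]
opening: 0.0157
```

```bash
python3 st.py;  python3 - <<'E'
from h import *
c=snap('wrist','wrist10.png')
E
python3 st.py
python3 - <<'E'
from hf import *
s=read_state()['tool_pos']
heldov('wrist10',s[0],s[1],s[2]-.1037,'ow10.png',(150,90,200,150,4),slots=[(.5691,.1039)])
E
```

```text
17.6 [0.5692 0.1104 0.2517] [-2.4000e-03  3.1416e+00  1.4000e-03] [ 0.22  0.59 -0.49] [0.005 0.011 0.043] 0.0157
17.65 [0.5694 0.1106 0.2522] [-3.3000e-03  3.1408e+00  1.3000e-03] [ 0.14  0.15 -1.13] [ 0.045 -0.001 -0.007] 0.0155
pot [0.52502536 0.0950148 ]
```

View pics/wrist10.png

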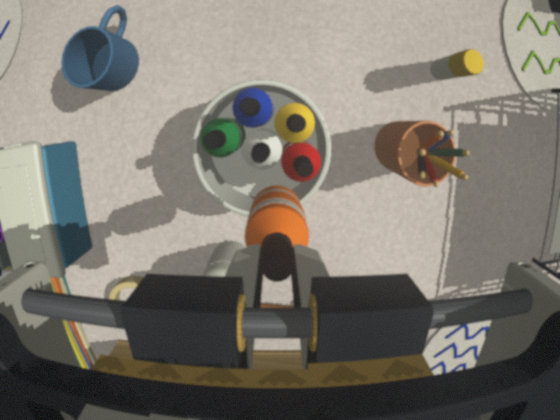

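View pics/ow10.png

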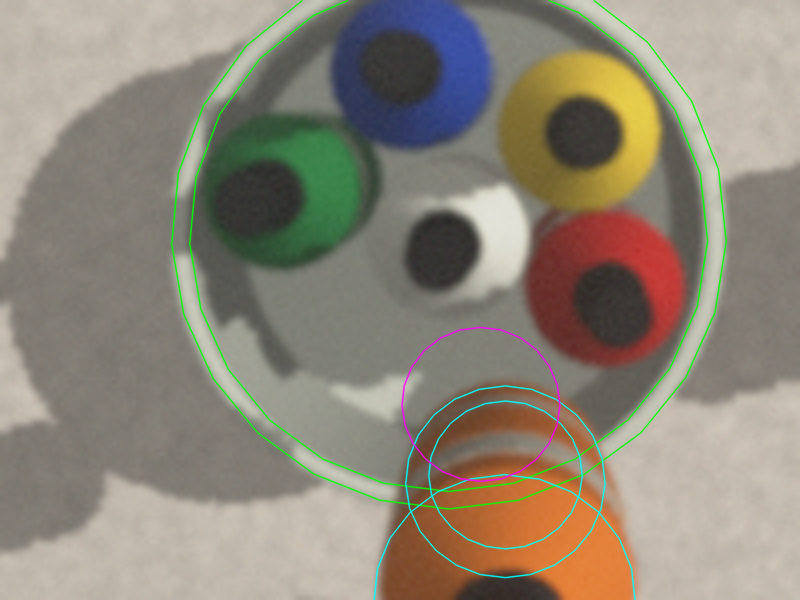

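Run:
```python
from hf import *
pot,B=meas('wrist10',{'yellow':((296,122),.006),'white':((261,152),.006),'green':((215,139),.006),'red':((303,163),.006),'blue':((250,106),.006)},'ow10b.png',(150,60,200,150,4),thr=195)
from scipy.optimize import minimize
b=np.array(B)[:,:2]
# best two spots for orange, violet: maximise min clearance
def clr(q):
    p=q.reshape(2,2); d=[np.linalg.norm(p[0]-p[1])-.042]+[np.linalg.norm(x-y)-.042 for x in p for y in b]+[.0685-.021-np.linalg.norm(x-pot) for x in p]
    return d
q0=np.r_[pot+.045*np.array([np.cos(.195),np.sin(.195)]),pot+.045*np.array([np.cos(-.852),np.sin(-.852)])]
best=min((minimize(lambda q:-min(clr(q)),q0+np.random.randn(4)*.001,method='Nelder-Mead',options=dict(maxiter=4000)) for _ in range(8)),key=lambda r:r.fun)
print(best.x.round(4),best.fun,np.round(np.array(clr(best.x))*1e3,1))
```

```text
pot [0.525 0.095] -89.27449798583984
yellow [0.497  0.1274] 0.12 r 42.8 ang 130.9
white [0.5241 0.0958] 0.16 r 1.2 ang 139.2
green [0.5103 0.0506] 0.2 r 46.8 ang -108.3
red [0.5375 0.1352] 0.12 r 42.1 ang 72.8
blue [0.4816 0.0862] 0.15 r 44.3 ang -168.5
[0.5689 0.1033 0.554  0.061 ] -0.0028258385017788795 [ 2.8 33.9  3.4 36.8  2.8 47.  45.5  3.8  2.9 34.  34.6  2.8  2.8]
```

View pics/ow10b.png

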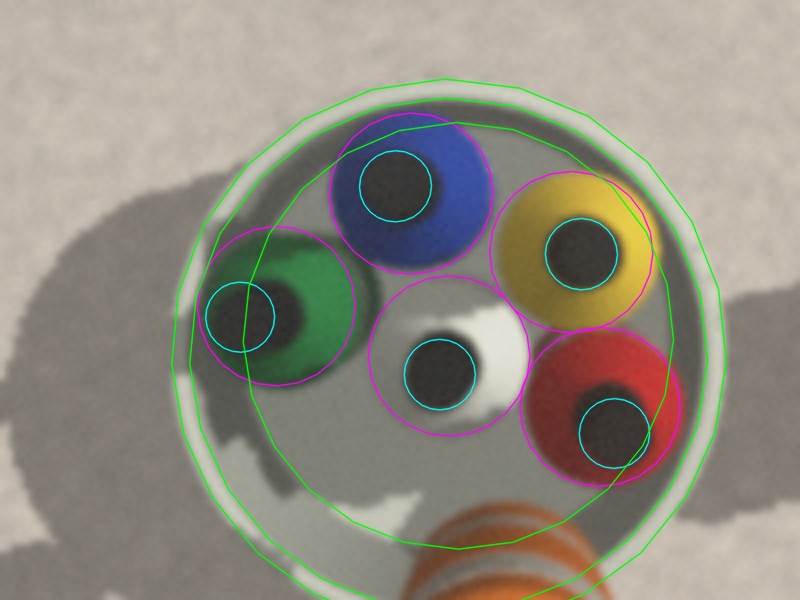

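Emit:
move_arm([
  [0.005,-0.07,0.1,0,0,0,-1],
  [0.005,-0.07,0.3,0,0,0,-1],
  [0.005,-0.07,0.7,0,0,0,-1],
  [0.005,-0.07,1,0,0,0,-1],
  [0.005,-0.07,1,0,0,0,-1],
  [0.005,-0.07,1,0,0,0,-1],
])

```text
t: 18.25
tool_pos: [0.5683, 0.1021, 0.1518]
orientation: [0.002, -3.141, 0.0]
force: [-0.1, -0.3, -0.5]
opening: 0.0157
```

Emit:
move_arm([
  [0,0,0.15,0,0,0,-1],
  [0,0,0.3,0,0,0,-1],
  [0,0,0.38,0,0,0,-1],
  [0,0,0.4,0,0,0,-1],
  [0,0,0.4,0,0,0,-1],
])

```text
t: 18.75
tool_pos: [0.5683, 0.1016, 0.1111]
orientation: [0.001, -3.141, 0.0]
force: [0.7, -0.1, -0.8]
opening: 0.0155
```

```bash
python3 st.py
```

```text
18.75 [0.5683 0.1016 0.1111] [ 6.0000e-04 -3.1406e+00  2.0000e-04] [ 0.72 -0.11 -0.75] [0.048 0.036 0.032] 0.0155
```

Emit:
move_arm([
  [0,0.013,0.01,0,0,0,-1],
  [0,0.013,0.025,0,0,0,-1],
  [0,0.013,0.025,0,0,0,-1],
])

```text
t: 19.05
tool_pos: [0.5691, 0.103, 0.1097]
orientation: [-0.001, 3.14, 0.0]
force: [-0.6, 0.4, 0.2]
opening: 0.0157
```

```bash
python3 st.py
```

```text
19.05 [0.5691 0.103  0.1097] [-7.0000e-04  3.1405e+00  2.0000e-04] [-0.62  0.41  0.2 ] [ 0.074 -0.074  0.012] 0.0157
```

Emit:
move_arm([
  [0,0,0.01,0,0,0,-1],
  [0,0,0.01,0,0,0,-1],
])

```text
t: 19.25
tool_pos: [0.5696, 0.103, 0.1096]
orientation: [-0.001, 3.139, 0.0]
force: [-0.1, -0.2, 5.8]
opening: 0.0154
```

```bash
python3 st.py
```

```text
19.25 [0.5696 0.103  0.1096] [-6.0000e-04  3.1392e+00  3.0000e-04] [-0.13 -0.22  5.82] [ 0.008  0.094 -0.001] 0.0154
```

Emit:
move_arm([
  [0,0,-0.005,0,0,0,-1],
  [0,0,-0.005,0,0,0,-0.6],
  [0,0,-0.005,0,0,0,-0.4],
  [0,0,-0.005,0,0,0,-0.4],
  [0,0,-0.3,0,0,0,-0.4],
  [0,0,-0.8,0,0,0,-0.4],
  [0,0,-1,0,0,0,-0.4],
  [0,0,-1,0,0,0,-0.4],
])

```text
t: 20.05
tool_pos: [0.571, 0.1032, 0.2129]
orientation: [-0.001, 3.134, 0.001]
force: [0.4, 0.4, -0.7]
opening: 0.0276
```

```bash
python3 st.py;  python3 - <<'E'
from h import *
c=snap('wrist','wrist11.png')
E
```

```text
20.05 [0.571  0.1032 0.2129] [-7.0000e-04  3.1342e+00  1.0000e-03] [ 0.38  0.41 -0.68] [ 0.028 -0.017  0.027] 0.0276
```

View pics/wrist11.png

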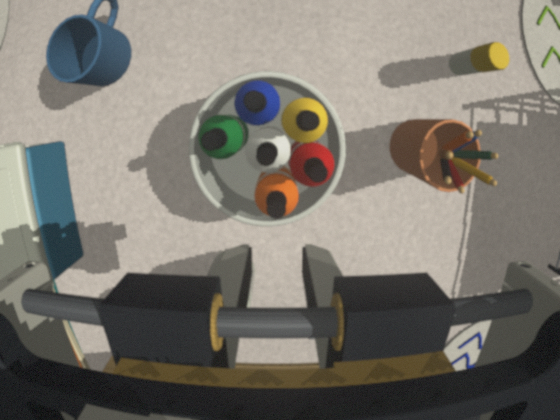

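Six bottles stand in place, with one slot left free at the lower left of the pot. Next: over to violet in the gap, turning the jaws to lie along it.

Emit:
move_arm([
  [-0.3,-1,-0.1,0,0,0.486,-0.2],
  [-0.3,-1,-0.1,0,0,0.486,-0.2],
  [-0.3,-1,-0.1,0,0,0.486,-0.2],
  [-0.3,-1,-0.1,0,0,0.486,-0.2],
  [-0.3,-1,-0.1,0,0,0.486,-0.2],
  [-0.3,-1,-0.1,0,0,0.486,-0.2],
  [-0.3,-1,-0.1,0,0,0.486,-0.2],
  [-0.3,-1,-0.1,0,0,0.486,-0.2],
])

```text
t: 20.9
tool_pos: [0.5974, 0.0029, 0.2154]
orientation: [-1.78, -2.585, 0.003]
force: [0.3, 0.9, 0.4]
opening: 0.0372
```

```bash
cat > go.py <<'E'
from h import *
import sys
def go(x,y,z,a=None):
    s=read_state(); R=cv2.Rodrigues(s['orientation'])[0]; d=np.array([x,y,z])-s['tool_pos']
    now=np.degrees(np.arctan2(R[1,0],R[0,0])); t=R.T@d/.1
    print(s['t'],s['tool_pos'].round(4),'yaw %.1f tilt %.2f'%(now,np.degrees(np.arccos(-R[2,2]))),'shift',t.round(3), 'rz',None if a is None else round((-(a-now)+180)%360/180-1,4))
if __name__=='__main__': go(*map(float,sys.argv[1:]))
E
python3 go.py .622 -.28 .2 92.6
```

```text
20.9 [0.5974 0.0029 0.2154] yaw 110.9 tilt 0.23 shift [-2.731 -0.78   0.152] rz 0.1017
```

Emit:
move_arm([
  [-0.93,-0.26,0.05,0,0,0.102,-0.2],
  [-0.93,-0.26,0.05,0,0,0.102,-0.2],
  [-0.93,-0.26,0.05,0,0,0.102,-0.2],
])

```text
t: 21.2
tool_pos: [0.6067, -0.098, 0.2099]
orientation: [-2.174, -2.265, 0.006]
force: [0.4, 1.1, -0.2]
opening: 0.0372
```

```bash
python3 go.py .622 -.27 .2 92.6
```

```text
21.2 [ 0.6067 -0.098   0.2099] yaw 92.4 tilt 0.26 shift [-1.724  0.082  0.1  ] rz -0.0013
```

Emit:
move_arm([
  [-1,0.06,0.05,0,0,0,-0.2],
  [-1,0.06,0.05,0,0,0,-0.2],
  [-1,0.06,0.05,0,0,0,-0.2],
])

```text
t: 21.5
tool_pos: [0.6176, -0.1977, 0.2049]
orientation: [-2.167, -2.271, 0.005]
force: [0.5, 0.2, -0.8]
opening: 0.0371
```

Emit:
move_arm([
  [-0.95,0.06,0.1,0,0,0,-0.2],
  [-0.95,0.06,0.1,0,0,0,-0.2],
  [-0.95,0.06,0.1,0,0,0,-0.2],
  [-0.95,0.06,0.1,0,0,0,-0.2],
])

```text
t: 21.9
tool_pos: [0.629, -0.2871, 0.1953]
orientation: [-2.163, -2.273, 0.001]
force: [-0.6, 0.2, 0.0]
opening: 0.0369
```

```bash
python3 st.py;  python3 - <<'E'
from h import *
c=snap('wrist','wrist12.png')
E
python3 st.py
```

```text
21.9 [ 0.629  -0.2871  0.1953] [-2.1628e+00 -2.2728e+00  9.0000e-04] [-0.56  0.2   0.04] [-0.089  0.071  0.025] 0.0369
21.95 [ 0.6294 -0.2863  0.1962] [-2.1621e+00 -2.2749e+00  3.0000e-04] [-0.24  1.38  0.47] [-0.055  0.079 -0.03 ] 0.0375
```

View pics/wrist12.png

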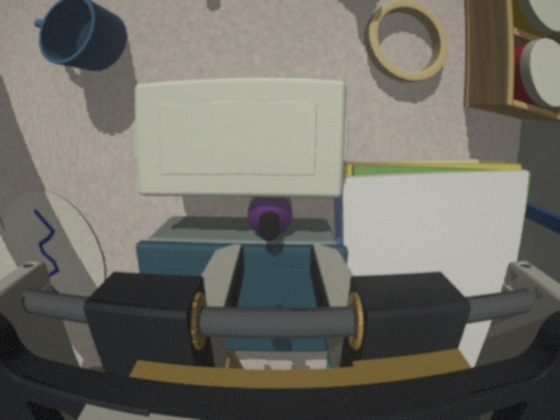

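```bash
python3 - <<'E'
from wm import *
meas('wrist12',{'violet':((268,224),0)},'ow12.png',(180,150,200,140,4),pot=(.525,.0952),thr=195)
W=load('','wrist12')
a=funproj(W,(137,196),.098);b=funproj(W,(343,194),.098);print('white lid edge',a,b,np.degrees(np.arctan2(b[1]-a[1],b[0]-a[0])))
a=funproj(W,(138,243),.098);b=funproj(W,(343,244),.098);print('dark lid edge',a,b)
E
python3 go.py .622 -.297 .103
```

```text
violet [ 0.6237 -0.2964] 0.16 r 403.9 ang -75.9
white lid edge [ 0.50490343 -0.27842844  0.098     ] [ 0.68440783 -0.26843149  0.098     ] 3.187619122731105
dark lid edge [ 0.50215027 -0.32341782  0.098     ] [ 0.68931857 -0.3134193   0.098     ]
21.95 [ 0.6294 -0.2863  0.1962] yaw 92.9 tilt 0.18 shift [-0.106 -0.077  0.932] rz None
```

View pics/ow12.png

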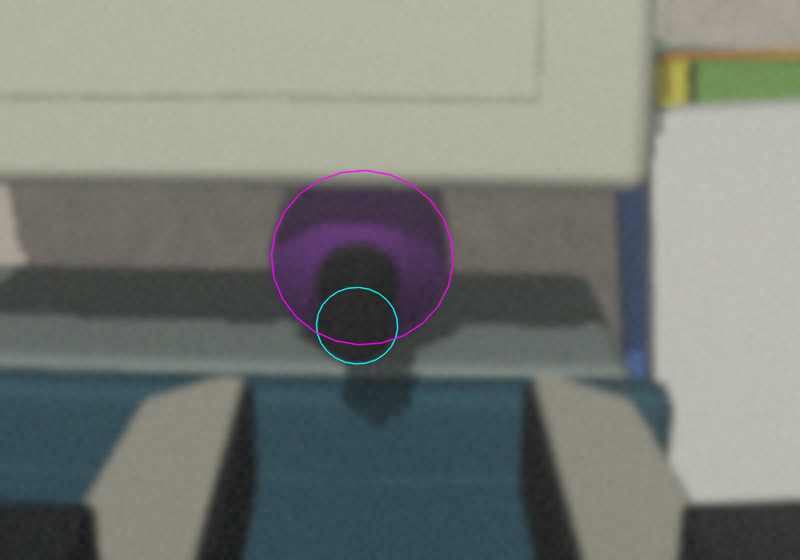

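```bash
python3 go.py .6232 -.2955 .102 93.1
```

```text
21.95 [ 0.6294 -0.2863  0.1962] yaw 92.9 tilt 0.18 shift [-0.091 -0.065  0.942] rz -0.001
```

Emit:
move_arm([
  [-0.09,-0.065,0.1,0,0,0,-0.2],
  [-0.09,-0.065,0.45,0,0,0,-0.2],
  [-0.09,-0.065,0.65,0,0,0,-0.2],
  [-0.09,-0.065,0.65,0,0,0,-0.2],
])

```text
t: 22.35
tool_pos: [0.6212, -0.2943, 0.1281]
orientation: [-2.158, -2.273, 0.003]
force: [-0.9, 0.4, -0.1]
opening: 0.0373
```

```bash
python3 - <<'E'
from h import *
c=snap('wrist','wrist13.png');c=snap('side','side13.png')
E
python3 go.py .6232 -.2955 .102 93.1
```

```text
22.45 [ 0.6237 -0.2958  0.133 ] yaw 93.0 tilt 0.05 shift [ 0.003 -0.004  0.31 ] rz -0.0007
```

View pics/wrist13.png

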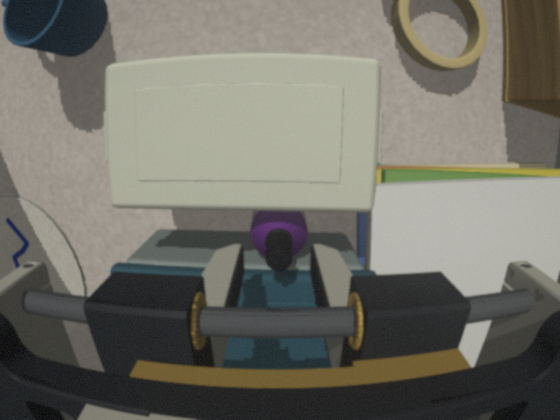

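Run:
```python
from wm import *
overlay('wrist13','ow13.png',210,200,130,90,6,[(.6235,-.2955,0)],None)
```

```text
(no output)
```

View pics/ow13.png

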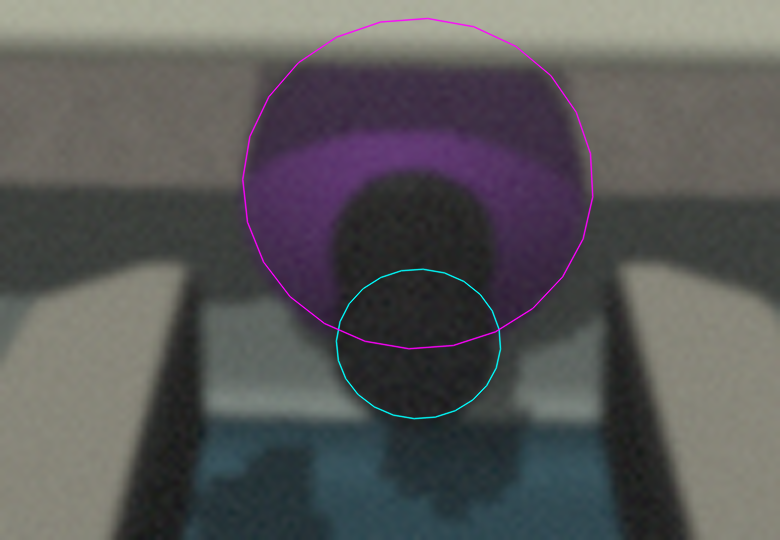

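Emit:
move_arm([
  [0.003,-0.004,0.2,0,0,0,-0.2],
  [0.003,-0.004,0.3,0,0,0,-0.2],
  [0.003,-0.004,0.3,0,0,0,-0.2],
  [0.003,-0.004,0.3,0,0,0,-0.2],
  [0.003,-0.004,0.3,0,0,0,-1],
  [0.003,-0.004,0.3,0,0,0,-1],
  [0.003,-0.004,0.3,0,0,0,-1],
  [0.003,-0.004,0.3,0,0,0,-1],
])

```text
t: 23.25
tool_pos: [0.6238, -0.2965, 0.1037]
orientation: [2.164, 2.277, 0.0]
force: [-0.5, 0.2, 2.2]
opening: 0.0157
```

```bash
python3 st.py
```

```text
23.25 [ 0.6238 -0.2965  0.1037] [2.1640e+00 2.2765e+00 1.0000e-04] [-0.5   0.17  2.22] [-0.13   0.162 -0.054] 0.0157
```

Emit:
move_arm([
  [0,0,-0.1,0,0,0,-1],
  [0,0,-0.3,0,0,0,-1],
  [0,0,-0.55,0,0,0,-1],
  [0,0,-0.8,0,0,0,-1],
  [0,0,-1,0,0,0,-1],
  [0,0,-1,0,0,0,-1],
])

```text
t: 23.85
tool_pos: [0.6254, -0.2974, 0.2082]
orientation: [2.16, 2.272, 0.003]
force: [1.6, 0.0, 0.6]
opening: 0.0156
```

```bash
python3 go.py .554 .061 .252
```

```text
23.85 [ 0.6254 -0.2974  0.2082] yaw 92.9 tilt 0.40 shift [ 3.614 -0.529 -0.455] rz None
```

Emit:
move_arm([
  [0,0,-0.3,0,0,0,-1],
  [0.4,-0.1,-0.5,0,0,-0.213,-1],
  [0.95,-0.2,-0.5,0,0,-0.213,-1],
  [0.95,-0.2,-0.5,0,0,-0.213,-1],
  [0.95,-0.2,-0.5,0,0,-0.213,-1],
  [0.95,-0.2,-0.5,0,0,-0.213,-1],
  [0.95,-0.2,-0.5,0,0,-0.213,-1],
])

```text
t: 24.55
tool_pos: [0.5983, -0.2021, 0.2519]
orientation: [-1.294, -2.861, 0.0]
force: [-0.6, -0.1, -0.9]
opening: 0.0155
```

```bash
python3 go.py .554 .061 .252 131.2
```

```text
24.55 [ 0.5983 -0.2021  0.2519] yaw 131.3 tilt 0.09 shift [2.268e+00 1.404e+00 1.000e-03] rz 0.0007
```

Emit:
move_arm([
  [0.4,0.25,0,0,0,0,-1],
  [0.8,0.5,0,0,0,0,-1],
  [0.8,0.5,0,0,0,0,-1],
])

```text
t: 24.85
tool_pos: [0.5829, -0.1045, 0.2524]
orientation: [-1.294, -2.86, -0.003]
force: [0.3, -0.5, -0.4]
opening: 0.0154
```

Emit:
move_arm([
  [0.4,0.25,0,0,0,0,-1],
  [0.8,0.5,0,0,0,0,-1],
  [0.8,0.5,0,0,0,0,-1],
])

```text
t: 25.15
tool_pos: [0.5676, -0.0116, 0.2526]
orientation: [-1.293, -2.861, -0.002]
force: [-0.3, -0.2, -1.3]
opening: 0.0155
```

```bash
python3 go.py .554 .061 .252 131.2
```

```text
25.15 [ 0.5676 -0.0116  0.2526] yaw 131.4 tilt 0.13 shift [0.635 0.378 0.008] rz 0.0009
```

Emit:
move_arm([
  [0.3,0.19,0,0,0,0,-1],
  [0.6,0.37,0,0,0,0,-1],
  [0.6,0.37,0,0,0,0,-1],
  [0.6,0.37,0,0,0,0,-1],
])

```text
t: 25.55
tool_pos: [0.5568, 0.053, 0.2527]
orientation: [-1.297, -2.861, 0.001]
force: [-0.2, -0.6, -0.6]
opening: 0.0152
```

```bash
python3 - <<'E'
from h import *
snap('top','top14.png');snap('side','side14.png');c=snap('wrist','wrist14.png')
E
python3 go.py .554 .061 .252 131.2
python3 - <<'E'
from hf import *
s=read_state()['tool_pos']
heldov('wrist14',s[0],s[1],s[2]-.1037,'ow14.png',(150,90,200,150,4),slots=[(.554,.061)])
E
```

```text
25.7 [0.557  0.0519 0.2529] yaw 131.1 tilt 0.03 shift [0.088 0.037 0.009] rz -0.0003
pot [0.52497459 0.09512767]
```

View pics/wrist14.png

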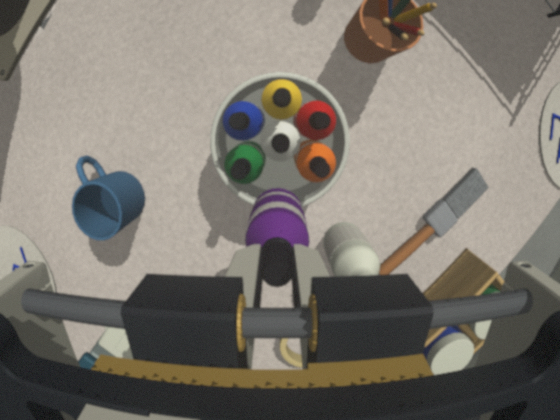

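View pics/ow14.png

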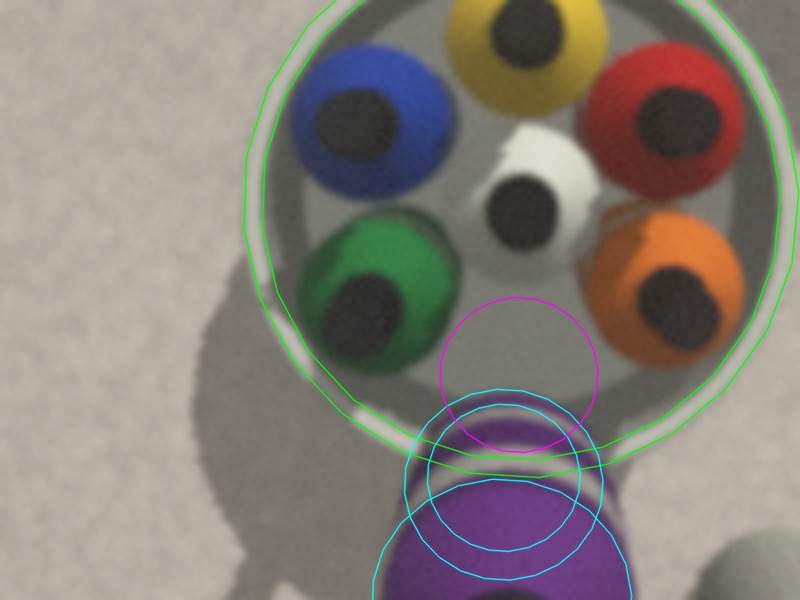

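Run:
```python
from hf import *
pot,B=meas('wrist14',{'yellow':((281,98),.006),'white':((280,143),.006),'green':((240,168),.006),'red':((319,121),.006),'blue':((239,121),.006),'orange':((319,166),.006)},'ow14b.png',(150,60,200,150,4),thr=195)
b=np.array(B)[:,:2]
def clr(p): return [np.linalg.norm(p-y)-.042 for y in b]+[.0475-np.linalg.norm(p-pot)]
best=min((minimize(lambda q:-min(clr(q)),np.array([.554,.061])+np.random.randn(2)*.001,method='Nelder-Mead') for _ in range(5)),key=lambda r:r.fun)
print(best.x.round(4),np.round(np.array(clr(best.x))*1e3,1))
for i in range(6):
    for j in range(i): print(i,j,round(1e3*np.linalg.norm(b[i]-b[j])-42,1),end='; ')
heldfit('wrist14','violet',.557,.0519,.1492,(200,170,150,100,5))
```

```text
pot [0.525  0.0951] -90.27462768554688
yellow [0.4976 0.1277] 0.08 r 42.5 ang 130.0
white [0.5242 0.0958] 0.12 r 1.1 ang 139.0
green [0.5098 0.0506] 0.21 r 47.0 ang -108.8
red [0.5379 0.1357] 0.18 r 42.6 ang 72.3
blue [0.4817 0.0864] 0.18 r 44.1 ang -168.6
orange [0.5671 0.1026] 0.06 r 42.8 ang 10.0
[0.5533 0.0602] [45.4  4.   2.6 35.1 34.2  2.5  2.5]
1 0 -0.6; 2 0 36.0; 2 1 5.4; 3 0 -0.9; 3 1 0.2; 3 2 47.6; 4 0 2.2; 4 1 1.5; 4 2 3.5; 4 3 32.8; 5 0 31.9; 5 1 1.5; 5 2 35.4; 5 3 2.2; 5 4 44.9; violet bottom [0.5713 0.0384] at74 [0.5596 0.0509] cost 0.088
```

View pics/hf_wrist14.png

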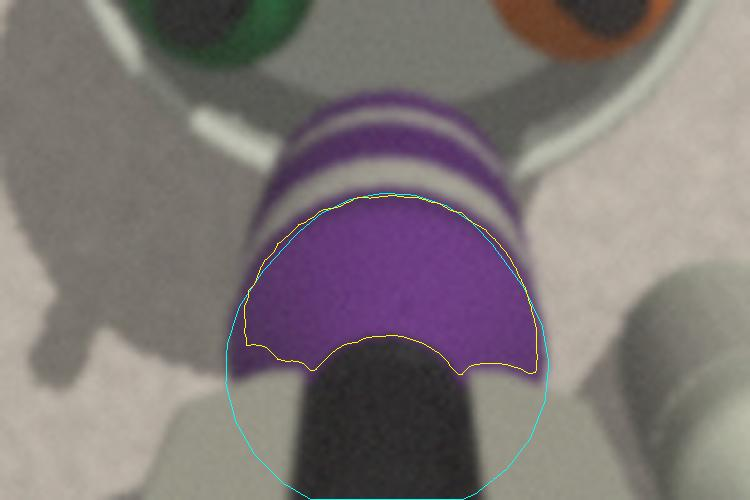

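View pics/ow14b.png

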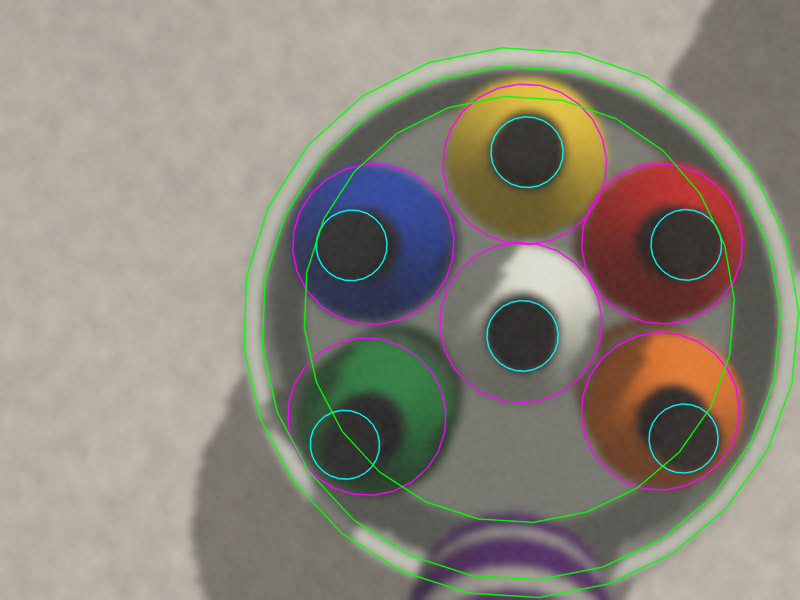

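```bash
sed -i 's/hs\[...,1\]>110/hs[...,1]>SAT/; s/^HS=/SAT=60\nHS=/; s/(41,41)/(61,61)/' hf.py
python3 - <<'E'
from hf import *
heldfit('wrist14','violet',.557,.0519,.1492,(200,170,150,100,5))
E
```

```text
violet bottom [0.5589 0.0525] at74 [0.5611 0.0489] cost 0.067
```

View pics/hf_wrist14.png

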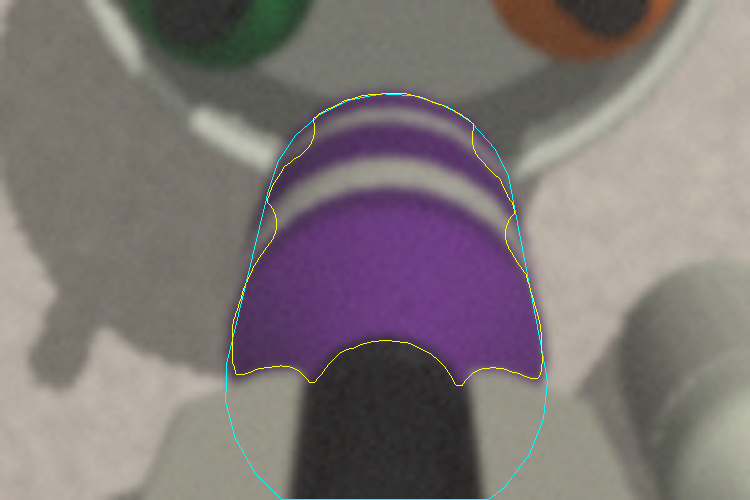

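```bash
python3 go.py .5548 .061 .252 131.2
```

```text
25.7 [0.557  0.0519 0.2529] yaw 131.1 tilt 0.03 shift [0.083 0.044 0.009] rz -0.0003
```

Emit:
move_arm([
  [0.083,0.044,0,0,0,0,-1],
  [0.083,0.044,0.3,0,0,0,-1],
  [0.083,0.044,0.7,0,0,0,-1],
  [0.083,0.044,0.85,0,0,0,-1],
  [0.083,0.044,0.85,0,0,0,-1],
  [0.083,0.044,0.85,0,0,0,-1],
])

```text
t: 26.3
tool_pos: [0.555, 0.0623, 0.1693]
orientation: [1.297, 2.861, 0.0]
force: [-0.0, -0.5, -0.0]
opening: 0.0157
```

```bash
python3 - <<'E'
from h import *
c=snap('wrist','wrist15.png');snap('side','side15.png')
E
python3 go.py .5548 .061 .112
python3 - <<'E'
from hf import *
s=read_state()['tool_pos']
heldov('wrist15',s[0],s[1],s[2]-.1037,'ow15.png',(180,90,200,150,4),slots=[(.5545,.0612)])
E
```

```text
26.4 [0.556  0.0624 0.1706] yaw 131.2 tilt 0.20 shift [-0.001 -0.02   0.586] rz None
pot [0.52491785 0.09512327]
```

View pics/ow15.png

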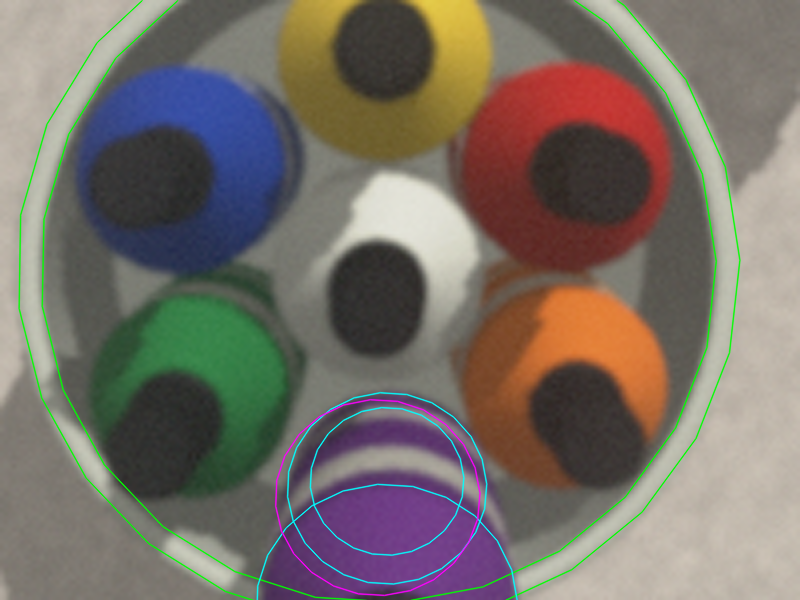

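View pics/side15.png

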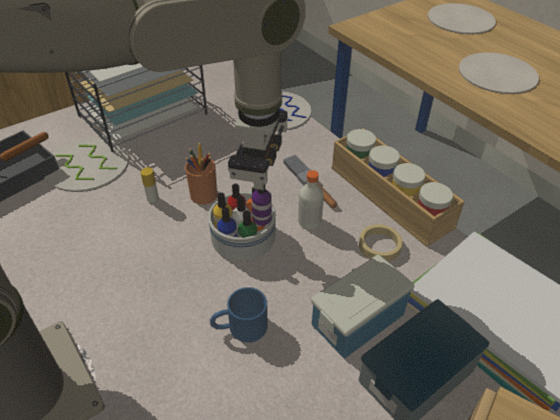

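Emit:
move_arm([
  [0,-0.02,0.05,0,0,0,-1],
  [0,-0.02,0.2,0,0,0,-1],
  [0,-0.02,0.35,0,0,0,-1],
  [0,-0.02,0.4,0,0,0,-1],
  [0,-0.02,0.4,0,0,0,-1],
])

```text
t: 26.9
tool_pos: [0.5517, 0.0611, 0.126]
orientation: [-1.295, -2.859, 0.002]
force: [-0.1, -0.6, -1.6]
opening: 0.0153
```

```bash
python3 st.py; python3 go.py .5548 .061 .112
```

```text
26.9 [0.5517 0.0611 0.126 ] [-1.2953e+00 -2.8587e+00  2.3000e-03] [-0.14 -0.64 -1.56] [-0.013  0.052 -0.031] 0.0153
26.9 [0.5517 0.0611 0.126 ] yaw 131.2 tilt 0.20 shift [-0.021  0.023  0.14 ] rz None
```

Emit:
move_arm([
  [0,0.005,0.03,0,0,0,-1],
  [0,0.005,0.08,0,0,0,-1],
  [0,0.005,0.12,0,0,0,-1],
  [0,0.005,0.14,0,0,0,-1],
  [0,0.005,0.14,0,0,0,-1],
])

```text
t: 27.4
tool_pos: [0.5532, 0.0614, 0.1137]
orientation: [-1.296, -2.861, 0.0]
force: [0.8, -1.3, -0.6]
opening: 0.0153
```

```bash
python3 st.py; python3 go.py .5548 .061 .11
```

```text
27.4 [0.5532 0.0614 0.1137] [-1.2964e+00 -2.8610e+00  4.0000e-04] [ 0.76 -1.34 -0.61] [-0.038  0.039 -0.009] 0.0153
27.4 [0.5532 0.0614 0.1137] yaw 131.2 tilt 0.04 shift [-0.014  0.01   0.037] rz None
```

Emit:
move_arm([
  [0,0.005,0.015,0,0,0,-1],
  [0,0.005,0.03,0,0,0,-1],
  [0,0.005,0.04,0,0,0,-1],
  [0,0.005,0.04,0,0,0,-1],
])

```text
t: 27.8
tool_pos: [0.5537, 0.0617, 0.11]
orientation: [-1.297, -2.861, 0.0]
force: [-0.3, -0.4, -1.0]
opening: 0.0155
```

```bash
python3 st.py
```

```text
27.8 [0.5537 0.0617 0.11  ] [-1.2965e+00 -2.8614e+00  2.0000e-04] [-0.29 -0.36 -1.03] [-0.05   0.02   0.027] 0.0155
```

Emit:
move_arm([
  [0,0,0.01,0,0,0,-1],
  [0,0,0.02,0,0,0,-1],
  [0,0,0.02,0,0,0,-1],
])

```text
t: 28.1
tool_pos: [0.5549, 0.0618, 0.1098]
orientation: [1.296, 2.859, 0.002]
force: [-1.6, 0.3, 7.9]
opening: 0.0156
```

```bash
python3 st.py
```

```text
28.1 [0.5549 0.0618 0.1098] [1.2955e+00 2.8595e+00 1.6000e-03] [-1.56  0.28  7.9 ] [-0.138  0.425 -0.038] 0.0156
```

Emit:
move_arm([
  [0,0,-0.01,0,0,0,-1],
  [0,0,-0.01,0,0,0,-0.6],
  [0,0,-0.01,0,0,0,-0.4],
  [0,0,-0.01,0,0,0,-0.4],
  [0,0,-0.3,0,0,0,-0.4],
  [0,0,-0.7,0,0,0,-0.4],
  [0,0,-1,0,0,0,-0.4],
  [0,0,-1,0,0,0,-0.4],
])

```text
t: 28.9
tool_pos: [0.5567, 0.0618, 0.2139]
orientation: [1.293, 2.854, 0.006]
force: [0.5, -0.6, -0.1]
opening: 0.0277
```

Emit:
move_arm([
  [-0.5,0,-0.4,0,0,0,-0.4],
  [-0.5,0,-0.4,0,0,0,-0.4],
  [-0.5,0,-0.4,0,0,0,-0.4],
  [-0.5,0,-0.4,0,0,0,-0.4],
])

```text
t: 29.3
tool_pos: [0.5863, 0.0243, 0.2469]
orientation: [-1.297, -2.86, 0.0]
force: [-0.0, -0.2, -0.4]
opening: 0.0279
```

```bash
python3 st.py
python3 - <<'E'
from h import *
for n in('wrist','side','top'): snap(n,n+'16.png')
def crop(src,x,y,w,h,f,name):
    a=cv2.imread('pics/'+src); cv2.imwrite('pics/'+name,cv2.resize(a[y:y+h,x:x+w],None,fx=f,fy=f,interpolation=cv2.INTER_CUBIC))
crop('side16.png',130,120,200,150,4,'s16.png')
crop('wrist16.png',170,40,200,150,4,'w16.png')
E
```

```text
29.3 [0.5863 0.0243 0.2469] [-1.2966e+00 -2.8597e+00  5.0000e-04] [-0.04 -0.23 -0.37] [0.005 0.05  0.04 ] 0.0279
```

View pics/s16.png

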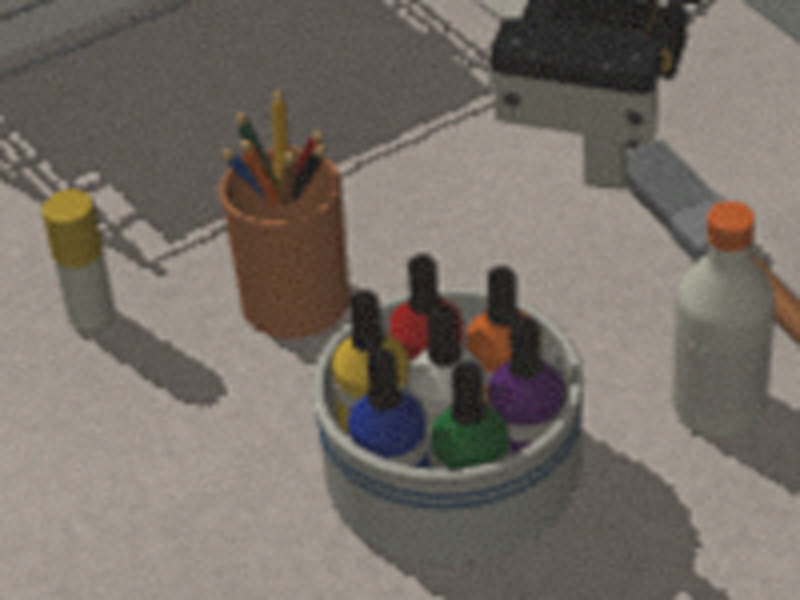

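View pics/wrist16.png

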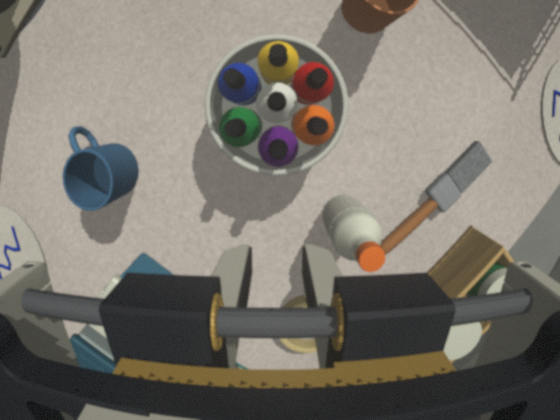

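View pics/w16.png

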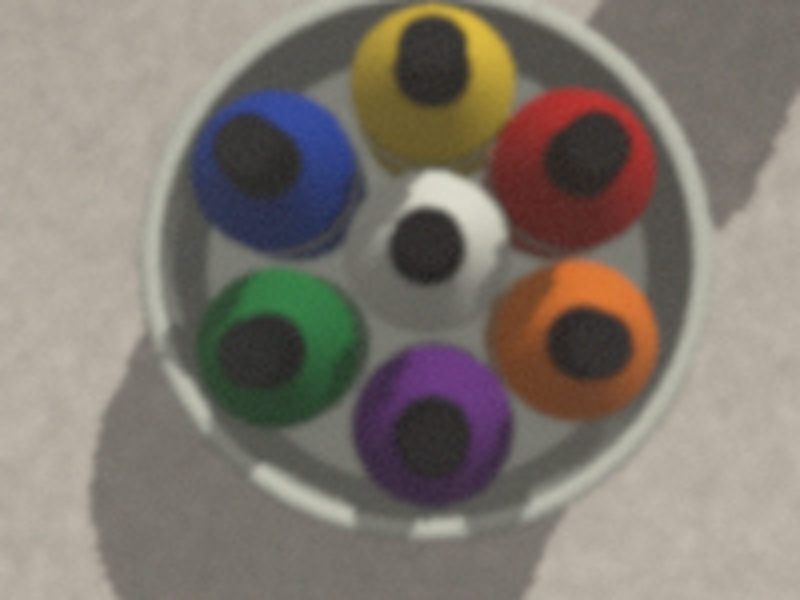

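View pics/top16.png

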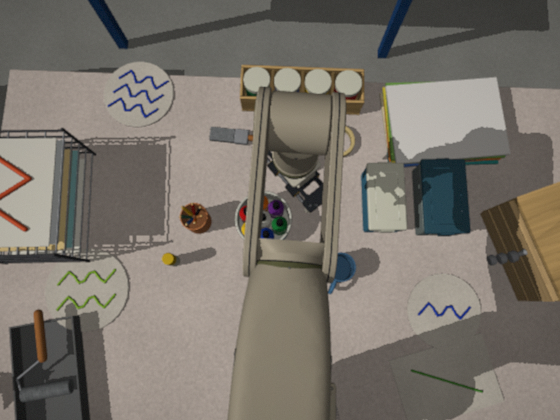

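```bash
python3 - <<'E'
from hf import *
pot,B=meas('wrist16',{'yellow':((278,58),.006),'white':((277,101),.006),'green':((236,127),.006),'red':((317,79),.006),'blue':((234,79),.006),'orange':((317,125),.006),'violet':((278,149),.006)},'ow16.png',(170,20,200,150,4),thr=190)
import pickle; pickle.dump((pot,B),open('b.pkl','wb'))
E
python3 - <<'E'
import pickle; pot,B=pickle.load(open('b.pkl','rb'))
from ov import *
overlay('side16','os16.png',190,170,100,75,8,B,pot)
E
```

```text
pot [0.5251 0.095 ] -98.8990478515625
yellow [0.4981 0.1275] 0.1 r 42.2 ang 129.7
white [0.5258 0.094 ] 0.11 r 1.2 ang -56.2
green [0.5125 0.0528] 0.21 r 44.0 ang -106.6
red [0.5383 0.1352] 0.17 r 42.3 ang 71.9
blue [0.482  0.0855] 0.16 r 44.1 ang -167.6
orange [0.5675 0.1019] 0.06 r 42.9 ang 9.3
violet [0.5553 0.0632] 0.19 r 43.8 ang -46.5
```

View pics/ow16.png

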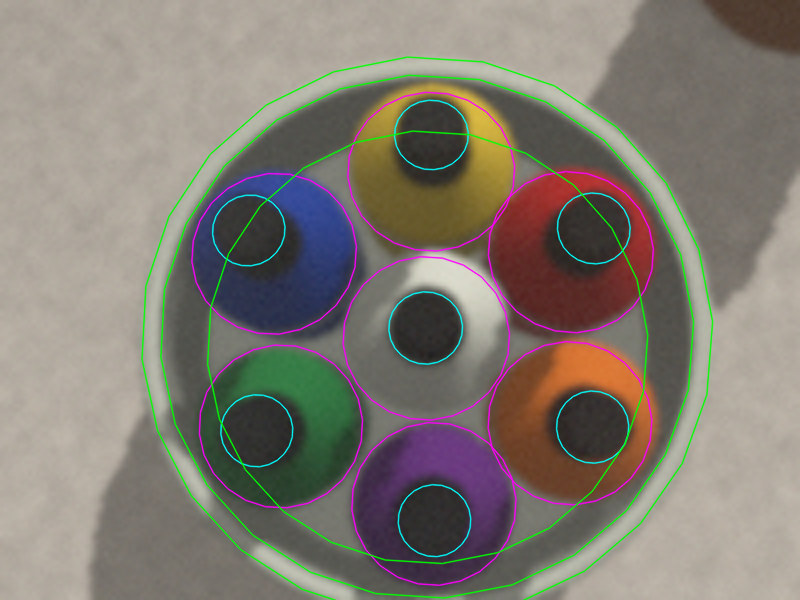

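View pics/os16.png

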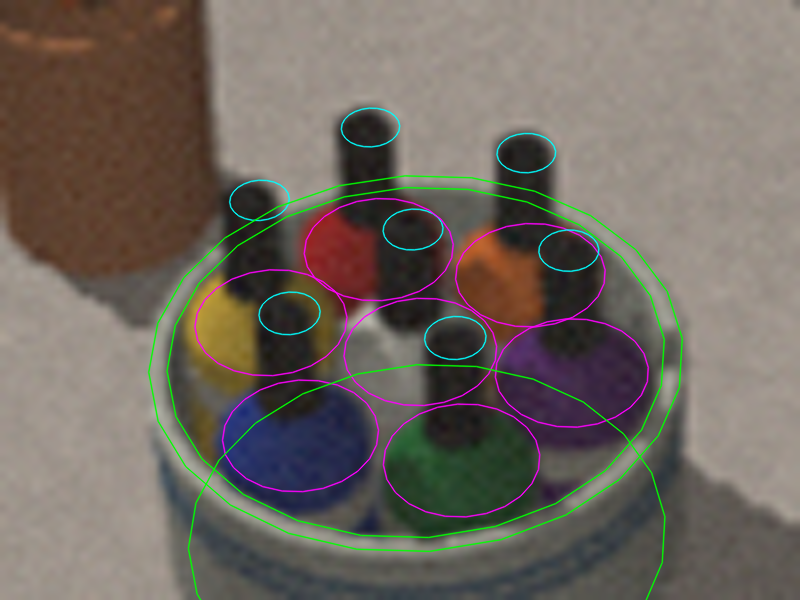

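The checks agree: all caps are at floor height, the pot hasn't moved and the gripper is clear. Handing in.

Run:
```python
from plant import *
print(close_job());
```

```text
the job is handed in; nothing more can be done
None
```

All seven paint bottles now stand upright in the pot, white in the middle and the other six round it. I handed the job in at about 29.5 s.

- **Moved:** I shifted white from its astray spot to the middle. Then I set red, blue, orange and violet (lifted out of the gap between the boxes) into the free places. Yellow and green were already in good places, so I left them.
- **Set down:** I lowered red, blue, orange and violet until the wrist felt 5–14 N from below at the height expected for the pot floor, then released them. For white I relied on the release height, which was the same as when it first stood on the floor.
- **Final look:** The wrist camera put white 1.2 mm from the pot's centre and the other six 42–44 mm from it. In the side view all seven cap tops matched a bottle standing on the floor, to within a few millimetres. The pot read the same as at the start to within about 0.3 mm, the gripper was clear of everything, and the other objects looked undisturbed.
- **Disagreements:** The cameras differ from each other by about 1–3 mm. Some measured gaps between bottles, such as white to yellow, came out near zero, which is within that error. I didn't run a separate check on the bystanders beyond looking at the pictures.

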